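# Take the vial carrier off the shaker and put it on the light plate

## Task

Swing the shaker's latch lever fully open, then draw the vial carrier straight forward along the platform until it is out from under the hold-down rails, without forcing it, and lift it clear by its handle. Carry it upright to the light plate and set it down gently (not dropped), flat inside the plate's raised frame, leaving everything else on the bench where it stands.

Things in the scene. Friction and masses are not known exactly. Their poses are not given: they have to be found in the camera images.
- shaker: Orbital shaker, fixed: white body 300 x 220 mm, sloping control panel at its front (-x) side, on top an aluminium platform 260 (x) x 210 (y) mm, its top 105 mm above the origin. Origin: on the bench under the platform's centre; x points to the shaker's back, z up. The carrier sits under the two rails, its centre 44 mm behind the origin; low stop behind it
- rail_mouth (a point): Midway between the front ends of the two steel hold-down rails, at platform height, 30 mm behind the shaker's origin; same axes. The rails run 85 mm back (+x), walls at y = -50 and 50 mm, lips overhanging inwards to y = -40 and 40 mm, underside 7.5 mm, top 11.5 mm above the platform. The carrier is free once its rear edge is in front of this point (drawn about 86 mm to -x)
- latch (a joint): Flat L-shaped steel lever on the platform. 0 = closed (starts 0 to 0.2): 95 mm stop arm points to the shaker's -y across the carrier's front, 70 mm handle arm to -x. Turns clockwise seen from above to 1.6 rad = fully open at its stop: stop arm to -x beside the carrier's way, handle arm to +y past the platform's side. Light friction (1 N at the knob); stays where left. Under 1.35 it bars the way
- latch_pivot (a point): The latch's upright pivot axis at platform height, 36 mm in front of and 78 mm to the left (+y) of the shaker's origin; same axes as the shaker
- latch_knob (a point): Black upright round knob, 16 mm in diameter, 34 mm tall (9 to 43 mm above the platform), at the end of the latch's handle arm; the point is on its axis, half-way up. It moves on an arc of 70 mm radius about the pivot; its x axis points to the pivot
- carrier_handle (a point): Centre of the carrier's handle: a level steel bar along the carrier's x axis, 124 mm long, 14 mm wide (y), 18 mm high, 95 to 113 mm above the carrier's underside, on an upright plate 30 mm wide at each end; free for 56 mm either side of this point, which is 104 mm above the underside, over the carrier's centre. x along the bar, z up
- carrier: Vial carrier, loose, 0.45 to 0.75 kg, 113 mm high: aluminium base plate 140 (x) x 96 (y) x 5 mm held under the rails; on it a grey block, 66 mm wide, with six capped vials in two rows (tops 73 mm above the underside) and the handle bar above. Origin: centre of its underside, z up. Starts aligned with the shaker; the same either way round
- light_plate: LED light plate, fixed: flat grey box 210 (x) x 166 (y) mm with a white pane 164 x 120 mm, 20 mm above the bench, in a raised aluminium frame whose top is 28 mm above the bench. Origin: on the bench under its centre; x along its long side, z up. The carrier fits in the frame lengthwise, either way round, with 12 mm to spare all round
- bottle: Bystander: glass bottle with blue cap, 72 mm in diameter, 150 mm tall; origin under its centre
- beaker: Bystander: glass beaker, 68 mm in diameter, 75 mm tall; origin under its centre
- dishes: Bystander: stack of four round culture dishes, 62 mm in diameter, 54 mm tall; origin under its centre
- tip_box: Bystander: white and grey pipette-tip box, 122 x 86 x 63 mm; origin under its centre
- tube_rack: Bystander: white rack 100 x 200 mm with capped tubes, 92 mm tall; origin under its centre
- spatula: Bystander: thin steel weighing spatula, 170 mm long, lying on the bench; origin under its middle

How it is judged:
By the outcome, as a careful person would: the job done as asked, in the order asked, and still so for the second after the job is handed in, with the robot touching nothing.
It also fails if it takes over 56 s, if anything falls off the work surface, if the arm or the gripper's body presses on something with over 40 N, if the wrist force passes 120 N, or if a joint passes its speed limit or range.

## Robot

A 7-joint arm with a two-finger parallel gripper is mounted at the origin on the work surface. World frame = base frame: x ahead of the robot, y to its left, z up, the work surface at z = 0. Lengths are in m, angles in rad, forces in N, time in s.
With the tool pointing down it reaches from about 0.425 to 1.025 m from the base axis. Payload 3.6 kg.
Tool frame: the origin (TCP) lies midway between the tips of the shut fingers; the grasp point (between the pads) lies r.pinch_z behind it (r.pinch_z is the distance from the TCP to the grasp point, in m); x points along the fingers, z is the direction in which the jaws open and shut, and the axes are right-handed (so a half turn about x gives the same grasp; the last joint's range is limited). The gripper opens to 85 mm and grips with 20 to 120 N. Pads are 22 mm wide; open, the fingers measure 114 mm over their backs; the gripper's body (76 mm by 85 mm) begins 54 mm behind the grasp point. The pads swing forward as they close: fully open they stand 13 mm farther back than shut.
Start: joints at [1.052, 0.591, 0.048, 1.609, -0.033, 0.943, -0.034], TCP at [0.299, -0.661, 0.231] pointing down, gripper open.
Joint ranges: [-2.69, 2.69], [-0.47, 2.24], [-1.27, 1.36], [0.19, 2.51], [-1.53, 4.68], [0.08, 2.07], [-3.09, 3.09]. Speed limits (rad/s): [2.57, 2.57, 3.14, 3.14, 3.14, 3.14, 3.14].

## Interface

Orientations are given as [roll, pitch, yaw] about the fixed x, y, z axes, in that order (R = Rz(yaw) Ry(pitch) Rx(roll)).
In Python, from workcell import r, imaging gives the robot as it stands.
- The arm moves only by the tool servo_tool, never from a script. Its argument "deltas" is a list of rows, each a list of 3 entries, a list of its own where there are three numbers: the opening, from -1 (shut) to 1 (fully open), then the shift along the tool's x, y, z each as a share of 30 mm, from -1 to 1, then the turn about the tool's x as a share of 0.1 rad, from -1 to 1. In form: [[gripper, [dx, dy, dz], spin], ...]. A call has exactly 5 rows; each row shifts and turns the pose as measured when the row begins, along the tool's axes as they then stand; what a row does not reach is not made up. A row lasts 1/10 s, in which the tool goes at most 50 mm and 8.59 degrees, less where a joint would pass 70% of its speed; a pose out of reach is approached as far as the arm can. A call with a number of a shift or a turn outside -1 to 1 is refused whole. A call with a gripper value outside its range is refused whole. The fingers move at their own pace and stop on an object; "newtons" is the grip in N (left out, the last holds). Time passes only in rows, so rows that do not move let the fingers close, or fill a call up. It gives the time, the measured TCP pose, the force and the opening at its end, in the units of the state.
- r.sense(): the state, without advancing time (a new reading comes with each control period).
- imaging.get_image(name): name is "side" or "top"; returns the picture (480x640x3 uint8, red, green, blue); there is no depth.
- imaging.camera_info(name): a dict with "K" (3x3 intrinsics, pixels), "T" (4x4, takes a point from camera to world coordinates). Camera axes: x right, y down, z forward; pixel columns grow to the right and rows downward; lengths in m; the calibration is good to about 2 mm. A picture is of the moment at which its call begins. camera_info takes no time and is no camera call.
- r.hand_in(): hands the job in, once; it reports no verdict.
The state is a dict: "clock": time; "q": joint angles; "joint_vel": joint speeds; "effort": joint torques, N m; "eef_pos": TCP position; "ee_rot": TCP orientation; "contact_force": force on the tool from outside, world axes, zero at the start; "wrist_torque": the same for the moment, N m; "width": finger opening in m.
Only numpy, scipy, OpenCV 4.12 (cv2) and the standard library are available. Lean on these libraries where they do the work, as an engineer would, in place of code of your own. Each camera call takes 0.05 s, during which the arm holds its last target.

## Working session

There is one attempt and no reset: what is moved stays moved. The work goes in short steps, Python scripts to look and compute and a tool call to move; the robot and the scene stay as the last step left them, time stands still between calls to the robot, and variables do not carry over. Pictures are saved under pics/ and viewed, and the job is handed in when it is done.

Besides the shell and the picture viewer there is one more tool, called after "Call:" in YAML: its name, and indented under it one key for each argument. servo_tool: Moves the arm, as the interface text tells. Shift numbers are shares of 30 mm and turn numbers shares of 0.1 rad, none past 1 either way. Its arguments: {"type":"object","properties":{"deltas":{"type":"array","items":{"type":"array"}},"newtons":{"type":"number"}},"required":["deltas"]}

```bash
mkdir -p pics; ls; python3 - <<'E'
from workcell import r, imaging
import cv2,numpy as np
np.set_printoptions(precision=4,suppress=True)
s=r.sense();print(s, r.pinch_z)
for n in("side","top"):
    cv2.imwrite(f"pics/{n}0.png",imaging.get_image(n)[:,:,::-1]);c=imaging.camera_info(n);print(c["K"],c["T"])
E
```

```text
pics
{'clock': 0.0, 'q': array([ 1.0525,  0.5921,  0.0483,  1.6099, -0.0333,  0.9427, -0.0337]), 'joint_vel': array([-0.    , -0.0006, -0.0001, -0.0015, -0.0003, -0.0007, -0.001 ]), 'effort': array([  0.0003, -54.8688,   1.5469, -19.8125,   0.0094,   0.0088,
        -0.    ]), 'eef_pos': array([ 0.2985, -0.6598,  0.2301]), 'ee_rot': array([-3.0858,  1.5685,  2.0515]), 'contact_force': array([ 0.1118,  0.234 , -0.3537]), 'wrist_torque': array([ 0.0125, -0.0658, -0.0331]), 'width': 0.08520143970942795} 0.0187
[[596.2043   0.     328.4265]
 [  0.     596.2043 239.5608]
 [  0.       0.       1.    ]] [[-0.9876 -0.0973  0.123   0.3379]
 [-0.1568  0.5959 -0.7876  1.5764]
 [ 0.0034 -0.7971 -0.6038  1.3435]
 [ 0.      0.      0.      1.    ]]
[[486.4795   0.     319.3485]
 [  0.     486.4795 239.0786]
 [  0.       0.       1.    ]] [[ 0.0132 -0.9927  0.1195  0.4526]
 [-0.9999 -0.012   0.0107 -0.022 ]
 [-0.0092 -0.1196 -0.9928  1.4229]
 [ 0.      0.      0.      1.    ]]
```

View pics/side0.png

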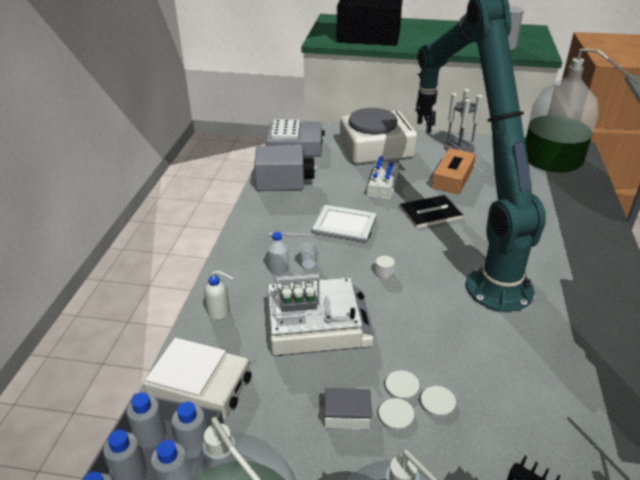

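View pics/top0.png

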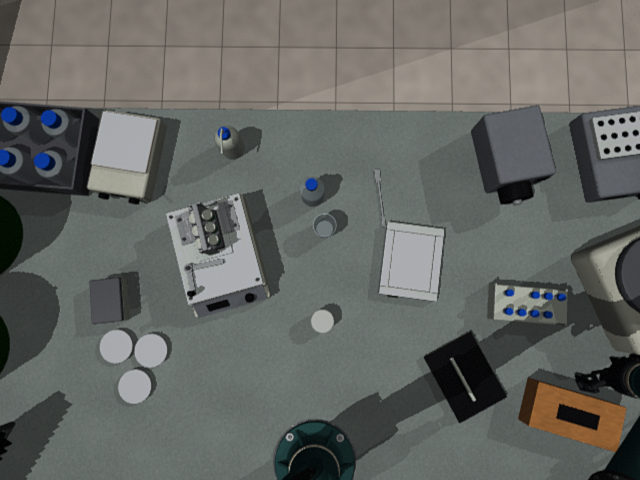

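```bash
python3 - <<'E'
import cv2
t=cv2.imread("pics/top0.png");s=cv2.imread("pics/side0.png")
cv2.imwrite("pics/t_sh.png",cv2.resize(t[180:325,150:290],None,fx=4,fy=4,interpolation=cv2.INTER_CUBIC))
cv2.imwrite("pics/t_lp.png",cv2.resize(t[160:310,300:460],None,fx=4,fy=4,interpolation=cv2.INTER_CUBIC))
cv2.imwrite("pics/s_sh.png",cv2.resize(s[260:360,250:385],None,fx=5,fy=5,interpolation=cv2.INTER_CUBIC))
E
```

```text
(no output)
```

View pics/t_sh.png

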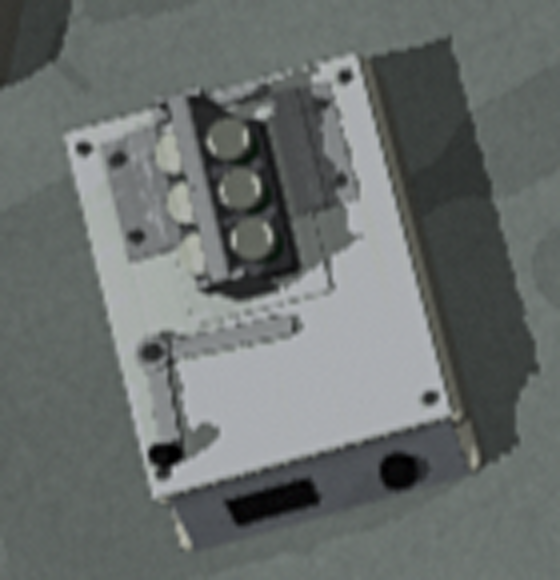

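View pics/t_lp.png

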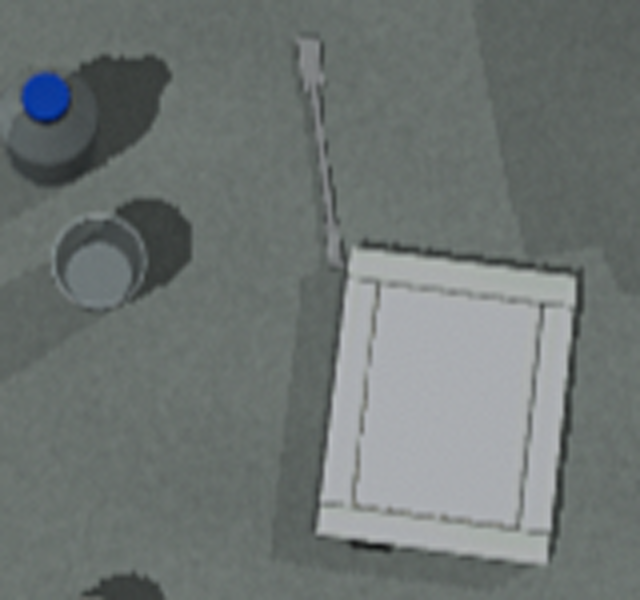

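View pics/s_sh.png

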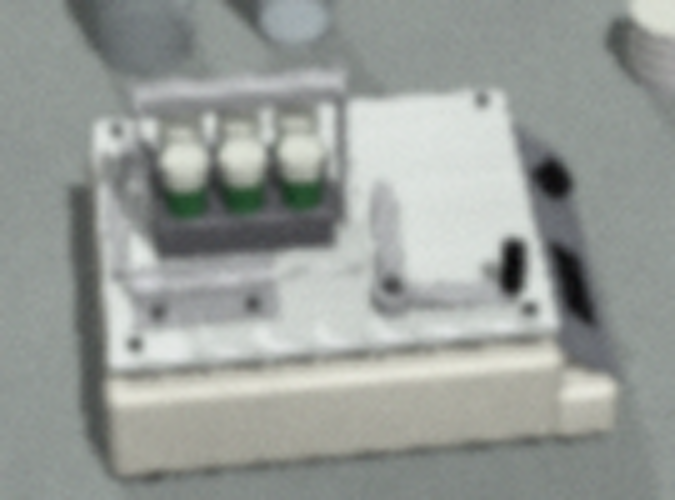

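```bash
cat > h.py <<'E'
import numpy as np,cv2
from scipy.spatial.transform import Rotation as R
from workcell import r, imaging
np.set_printoptions(precision=4,suppress=True)
def ray(n,px):
    c=imaging.camera_info(n);K,T=c["K"],c["T"];d=T[:3,:3]@np.linalg.solve(K,[px[0],px[1],1.]);return T[:3,3],d
def onz(n,px,z):
    o,d=ray(n,px);return o+d*(z-o[2])/d[2]
def proj(n,p):
    c=imaging.camera_info(n);q=np.linalg.inv(c["T"])@np.append(p,1);u=c["K"]@q[:3];return u[:2]/u[2]
def fit(obj,w):
    obj=np.array(obj)[:,:2];w=np.array(w)[:,:2];a=obj-obj.mean(0);b=w-w.mean(0)
    y=np.arctan2((a[:,0]*b[:,1]-a[:,1]*b[:,0]).sum(),(a*b).sum())
    M=np.array([[np.cos(y),-np.sin(y)],[np.sin(y),np.cos(y)]]);t=w.mean(0)-M@obj.mean(0)
    return t,y,(w-(obj@M.T+t))
E
python3 - <<'E'
from h import *
tc=lambda p,o,f:((p[0]+.5)/f-.5+o[0],(p[1]+.5)/f-.5+o[1])
P=[onz("top",tc(p,(150,180),4),.105) for p in[(65,133),(357,57),(455,415),(155,497)]]
obj=[(.13,.105),(.13,-.105),(-.13,-.105),(-.13,.105)]
t,y,e=fit(obj,P);print("shaker top",t,y,e)
P=[onz("side",tc(p,(250,260),5),.105) for p in[(112,370),(97,120),(503,92),(556,328)]]
t2,y2,e=fit(obj,P);print("shaker side",t2,y2,e)
obj=[(.105,.083),(.105,-.083),(-.105,-.083),(-.105,.083)]
P=[onz("top",tc(p,(300,160),4),.028) for p in[(350,247),(580,270),(548,563),(318,535)]]
print("LP",*fit(obj,P))
obj=[(.082,.06),(.082,-.06),(-.082,-.06),(-.082,.06)]
P=[onz("top",tc(p,(300,160),4),.02) for p in[(378,283),(543,305),(519,527),(355,507)]]
print("LPpane",*fit(obj,P))
def tri(a,b):
    o,d=ray("top",a);p,f=ray("side",b);s=np.linalg.lstsq(np.c_[d,-f],p-o,rcond=None)[0]
    A=o+d*s[0];B=p+f*s[1];return (A+B)/2,np.linalg.norm(A-B)
print("knobtop",onz("top",tc((163,452),(150,180),4),.148),onz("side",tc((513,243),(250,260),5),.148))
print("pivot",onz("top",tc((152,351),(150,180),4),.111))
for a,b in[((180,97),(180,97))]:pass
print("bar",onz("top",tc((179,97),(150,180),4),.218),onz("top",tc((217,285),(150,180),4),.218))
print("bar side",onz("side",tc((138,92),(250,260),5),.218),onz("side",tc((346,74),(250,260),5),.218))
# silhouettes
M=lambda p,t,y:np.array([t[0]+np.cos(y)*p[0]-np.sin(y)*p[1],t[1]+np.sin(y)*p[0]+np.cos(y)*p[1]])
for T,Y in((t,y),(t2,y2)):print("exp piv",M((-.036,.078),T,Y),"handle",M((.044,0),T,Y))
for nm,px in (("bottlecap",(312,184)),("beaker",(325,226)),("dishes",(322,321))):print(nm,onz("top",px,{"bottlecap":.15,"beaker":.07,"dishes":.054}[nm]))
print("spat",onz("top",(377,172),0.003),onz("top",(384,225),.003),"bottle2",onz("top",(223,133),.1))
E
```

```text
shaker top [0.5834 0.2792] 0.28505134599887016 [[ 0.0003 -0.0005]
 [-0.0032  0.0013]
 [ 0.0007  0.    ]
 [ 0.0022 -0.0008]]
shaker side [0.5852 0.2855] 0.2772185138903978 [[-0.0024  0.0027]
 [-0.0009 -0.0033]
 [ 0.0014  0.0004]
 [ 0.0019  0.0003]]
LP [ 0.5626 -0.2731] -0.11088385639798805 [[-0.0016 -0.0004]
 [ 0.0019 -0.0013]
 [ 0.0002  0.0018]
 [-0.0005 -0.0002]]
LPpane [ 0.5616 -0.2743] -0.11438008844997923 [[-0.0003  0.0002]
 [-0.0013  0.    ]
 [ 0.0013  0.0009]
 [ 0.0003 -0.0012]]
knobtop [0.4612 0.3268 0.148 ] [0.4623 0.3298 0.148 ]
pivot [0.5292 0.3474 0.111 ]
bar [0.6833 0.3075 0.218 ] [0.5646 0.2785 0.218 ]
bar side [0.6839 0.3133 0.218 ] [0.5684 0.2783 0.218 ]
exp piv [0.5269 0.3439] handle [0.6256 0.2916]
exp piv [0.5292 0.3506] handle [0.6275 0.2975]
bottlecap [0.7539 0.0134 0.15  ]
beaker [ 0.6527 -0.0228  0.07  ]
dishes [ 0.3883 -0.0176  0.054 ]
spat [ 0.8274 -0.1761  0.003 ] [ 0.6676 -0.1966  0.003 ] bottle2 [0.9097 0.2678 0.1   ]
```

```bash
cat >> h.py <<'E'
SH=np.array([.5840,.2820]);SY=.281
def sh(x,y): return SH+np.array([np.cos(SY)*x-np.sin(SY)*y,np.sin(SY)*x+np.cos(SY)*y])
def state():
    s=r.sense();Rm=R.from_euler("xyz",s["ee_rot"]).as_matrix()
    zy=np.arctan2(Rm[1,2],Rm[0,2]);print("t",round(s["clock"],2),"tcp",s["eef_pos"],"zyaw",round(zy,3),"tilt",np.round(Rm[:2,0],3),"F",s["contact_force"],"w",round(s["width"],4));return s,Rm
def go(p,zyaw=None):
    "shares total to reach p from here; spin positive = clockwise from above"
    s,Rm=state();d=Rm.T@(np.array(p)-s["eef_pos"])/.03
    sp=None
    if zyaw is not None:
        zy=np.arctan2(Rm[1,2],Rm[0,2]);sp=-((zyaw-zy+np.pi/2)%np.pi-np.pi/2)/.1
    print("to",np.array(p),"shares",np.round(d,2),"spin",sp)
E
python3 - <<'E'
from h import *
s,Rm=state();print(Rm,s["q"])
go((.52,-.3,.25),SY+np.pi/2)
k=sh(-.036-.07,.078);print(k)
go((.4617,.328,.25),SY+np.pi/2)
E
```

```text
t 0.1 tcp [ 0.2985 -0.6599  0.2302] zyaw -1.146 tilt [-0.001  0.002] F [ 0.2996 -0.1865 -0.059 ] w 0.0854
[[-0.0009  0.9111  0.4122]
 [ 0.0018  0.4122 -0.9111]
 [-1.     -0.0001 -0.002 ]] [ 1.0525  0.592   0.0483  1.6097 -0.0333  0.9427 -0.0337]
t 0.1 tcp [ 0.2985 -0.6599  0.2302] zyaw -1.146 tilt [-0.001  0.002] F [ 0.2996 -0.1865 -0.059 ] w 0.0854
to [ 0.52 -0.3   0.25] shares [-0.64 11.67 -7.89] spin 1.438299161060117
[0.4605 0.3275]
t 0.1 tcp [ 0.2985 -0.6599  0.2302] zyaw -1.146 tilt [-0.001  0.002] F [ 0.2996 -0.1865 -0.059 ] w 0.0854
to [0.4617 0.328  0.25  ] shares [ -0.6   18.53 -27.76] spin 1.438299161060117
```

```bash
cat >> h.py <<'E'
def plan(wps,grip=1,step=.03,spinmax=1.0,spin_total=None,from_=None):
    """wps list of (x,y,z,zyaw unwrapped or None). prints rows"""
    s,Rm=state();p=s["eef_pos"].copy();yaw=np.arctan2(Rm[1,2],Rm[0,2]);rows=[]
    for (x,y,z,zy) in wps:
        tgt=np.array([x,y,z]);zy=yaw if zy is None else zy
        n=max(1,int(np.ceil(np.linalg.norm(tgt-p)/step-.02)),int(np.ceil(abs(zy-yaw)/(.1*spinmax)-.02)))
        dp=(tgt-p)/n;dy=(zy-yaw)/n
        for i in range(n):
            d=Rm.T@dp/.03;rows.append([grip,[float(round(v,2)) for v in d],float(round(-dy/.1,2))])
            Rm=R.from_euler("z",dy).as_matrix()@Rm
        p=tgt;yaw=zy
    for i in range(0,len(rows),5):print(rows[i:i+5])
E
python3 - <<'E'
from h import *
plan([(.52,-.3,.25,.1),(.5,.1,.25,1.3),(.46,.328,.25,SY+np.pi/2)],step=.034)
E
```

```text
t 0.1 tcp [ 0.2985 -0.6599  0.2302] zyaw -1.146 tilt [-0.001  0.002] F [ 0.2996 -0.1865 -0.059 ] w 0.0854
[[1, [-0.05, 0.9, -0.61], -0.96], [1, [-0.05, 0.95, -0.52], -0.96], [1, [-0.05, 1.0, -0.42], -0.96], [1, [-0.05, 1.03, -0.33], -0.96], [1, [-0.05, 1.06, -0.23], -0.96]]
[[1, [-0.05, 1.08, -0.12], -0.96], [1, [-0.05, 1.08, -0.02], -0.96], [1, [-0.05, 1.08, 0.08], -0.96], [1, [-0.05, 1.07, 0.19], -0.96], [1, [-0.05, 1.04, 0.29], -0.96]]
[[1, [-0.05, 1.01, 0.39], -0.96], [1, [-0.05, 0.97, 0.48], -0.96], [1, [-0.05, 0.92, 0.57], -0.96], [1, [-0.0, 1.11, 0.06], -1.0], [1, [-0.0, 1.1, 0.17], -1.0]]
[[1, [-0.0, 1.08, 0.28], -1.0], [1, [-0.0, 1.05, 0.38], -1.0], [1, [-0.0, 1.0, 0.48], -1.0], [1, [-0.0, 0.95, 0.58], -1.0], [1, [-0.0, 0.89, 0.67], -1.0]]
[[1, [-0.0, 0.81, 0.76], -1.0], [1, [-0.0, 0.73, 0.84], -1.0], [1, [-0.0, 0.65, 0.9], -1.0], [1, [-0.0, 0.55, 0.97], -1.0], [1, [-0.0, 0.45, 1.02], -1.0]]
[[1, [-0.0, 0.47, 1.0], -0.79], [1, [-0.0, 0.39, 1.03], -0.79], [1, [-0.0, 0.31, 1.06], -0.79], [1, [-0.0, 0.23, 1.08], -0.79], [1, [-0.0, 0.14, 1.09], -0.79]]
[[1, [-0.0, 0.06, 1.1], -0.79], [1, [-0.0, -0.03, 1.1], -0.79]]
```

Call:
servo_tool:
  deltas:
    - [1,[-0.05,0.9,-0.6],-0.95]
    - [1,[-0.05,0.95,-0.5],-0.95]
    - [1,[-0.05,1,-0.4],-0.95]
    - [1,[-0.05,1,-0.3],-0.95]
    - [1,[-0.05,1,-0.2],-0.95]

```text
clock: 0.6
eef_pos: [0.3787, -0.5256, 0.234]
ee_rot: [-2.715, 1.562, 2.904]
contact_force: [-0.2, 0.0, 0.2]
width: 0.0855
```

Call:
servo_tool:
  deltas:
    - [1,[-0.05,1,-0.1],-0.95]
    - [1,[-0.05,1,0],-0.95]
    - [1,[-0.05,1,0.1],-0.95]
    - [1,[-0.05,1,0.2],-0.95]
    - [1,[-0.05,1,0.3],-0.95]

```text
clock: 1.1
eef_pos: [0.4611, -0.3901, 0.2393]
ee_rot: [2.922, 1.558, 2.752]
contact_force: [-0.4, 0.0, 0.3]
width: 0.0854
```

```bash
python3 - <<'E'
from h import *
plan([(.5,.1,.25,1.3),(.46,.328,.25,SY+np.pi/2)],step=.03)
print(r.sense()["q"])
E
```

```text
t 1.1 tcp [ 0.4611 -0.3901  0.2393] zyaw -0.169 tilt [-0.012  0.005] F [-0.3595  0.0042  0.2734] w 0.0854
[[1, [-0.02, 0.96, -0.09], -0.86], [1, [-0.02, 0.96, -0.0], -0.86], [1, [-0.02, 0.96, 0.08], -0.86], [1, [-0.02, 0.95, 0.16], -0.86], [1, [-0.02, 0.93, 0.24], -0.86]]
[[1, [-0.02, 0.91, 0.32], -0.86], [1, [-0.02, 0.88, 0.4], -0.86], [1, [-0.02, 0.84, 0.47], -0.86], [1, [-0.03, 0.8, 0.55], -0.86], [1, [-0.03, 0.75, 0.61], -0.86]]
[[1, [-0.03, 0.69, 0.67], -0.86], [1, [-0.03, 0.63, 0.73], -0.86], [1, [-0.03, 0.56, 0.78], -0.86], [1, [-0.03, 0.49, 0.83], -0.86], [1, [-0.03, 0.42, 0.87], -0.86]]
[[1, [-0.03, 0.34, 0.9], -0.86], [1, [-0.03, 0.26, 0.93], -0.86], [1, [-0.01, 0.41, 0.87], -0.69], [1, [-0.01, 0.35, 0.9], -0.69], [1, [-0.01, 0.29, 0.92], -0.69]]
[[1, [-0.01, 0.23, 0.94], -0.69], [1, [-0.01, 0.16, 0.95], -0.69], [1, [-0.01, 0.1, 0.96], -0.69], [1, [-0.01, 0.03, 0.96], -0.69], [1, [-0.01, -0.04, 0.96], -0.69]]
[ 0.7998  0.4434 -0.2386  1.8662  0.1375  0.8604  0.3228]
```

Call:
servo_tool:
  deltas:
    - [1,[-0.02,1,-0.1],-0.85]
    - [1,[-0.02,1,0],-0.85]
    - [1,[-0.02,1,0.1],-0.85]
    - [1,[-0.02,1,0.15],-0.85]
    - [1,[-0.02,1,0.25],-0.85]

```text
clock: 1.6
eef_pos: [0.4733, -0.2322, 0.2417]
ee_rot: [2.396, 1.557, 2.672]
contact_force: [1.4, 0.8, -0.1]
width: 0.0855
```

Call:
servo_tool:
  deltas:
    - [1,[-0.02,0.9,0.3],-0.85]
    - [1,[-0.02,0.9,0.4],-0.85]
    - [1,[-0.02,0.85,0.5],-0.85]
    - [1,[-0.02,0.8,0.55],-0.85]
    - [1,[-0.02,0.75,0.6],-0.85]

```text
clock: 2.1
eef_pos: [0.4795, -0.0806, 0.2445]
ee_rot: [2.019, 1.554, 2.738]
contact_force: [-0.4, -1.2, -0.1]
width: 0.0853
```

```bash
python3 - <<'E'
from h import *
plan([(.48,.1,.25,1.3),(.46,.328,.25,SY+np.pi/2)],step=.03)
print(r.sense()["q"])
E
```

```text
t 2.1 tcp [ 0.4795 -0.0806  0.2445] zyaw 0.719 tilt [-0.015  0.006] F [-0.4391 -1.1677 -0.0804] w 0.0853
[[1, [-0.02, 0.65, 0.57], -0.83], [1, [-0.02, 0.6, 0.62], -0.83], [1, [-0.02, 0.54, 0.67], -0.83], [1, [-0.02, 0.49, 0.71], -0.83], [1, [-0.03, 0.43, 0.75], -0.83]]
[[1, [-0.03, 0.36, 0.78], -0.83], [1, [-0.03, 0.3, 0.81], -0.83], [1, [-0.0, 0.33, 0.89], -0.69], [1, [-0.0, 0.27, 0.91], -0.69], [1, [-0.0, 0.21, 0.93], -0.69]]
[[1, [-0.0, 0.14, 0.94], -0.69], [1, [-0.01, 0.08, 0.95], -0.69], [1, [-0.01, 0.01, 0.95], -0.69], [1, [-0.01, -0.05, 0.95], -0.69], [1, [-0.01, -0.12, 0.95], -0.69]]
[ 0.5202  0.3224 -0.5512  2.0945  0.2245  0.7979  0.5504]
```

Call:
servo_tool:
  deltas:
    - [1,[-0.02,0.65,0.6],-0.85]
    - [1,[-0.02,0.6,0.6],-0.85]
    - [1,[-0.02,0.55,0.7],-0.85]
    - [1,[-0.02,0.5,0.7],-0.85]
    - [1,[-0.02,0.45,0.75],-0.85]

```text
clock: 2.6
eef_pos: [0.4759, 0.0554, 0.2475]
ee_rot: [1.653, 1.552, 2.815]
contact_force: [0.6, -0.2, -0.2]
width: 0.0855
```

Call:
servo_tool:
  deltas:
    - [1,[-0.02,0.4,0.8],-0.85]
    - [1,[-0.02,0.3,0.8],-0.85]
    - [1,[0,0.3,0.9],-0.7]
    - [1,[0,0.25,0.9],-0.7]
    - [1,[0,0.2,0.9],-0.7]

```text
clock: 3.1
eef_pos: [0.4624, 0.195, 0.2486]
ee_rot: [1.377, 1.551, 2.933]
contact_force: [0.8, 0.5, 0.1]
width: 0.0851
```

```bash
python3 - <<'E'
from h import *
plan([(.461,.328,.22,SY+np.pi/2)],step=.03)
print(r.sense()["q"])
E
```

```text
t 3.1 tcp [0.4624 0.195  0.2486] zyaw 1.556 tilt [-0.02   0.004] F [0.7786 0.5276 0.056 ] w 0.0851
[[1, [0.19, 0.02, 0.89], -0.59], [1, [0.19, -0.03, 0.89], -0.59], [1, [0.19, -0.09, 0.88], -0.59], [1, [0.19, -0.14, 0.88], -0.59], [1, [0.19, -0.19, 0.87], -0.59]]
[ 0.1487  0.3922 -0.8113  2.0518  0.3547  0.8584  0.6916]
```

Call:
servo_tool:
  deltas:
    - [1,[0.2,0,0.9],-0.6]
    - [1,[0.2,0,0.9],-0.6]
    - [1,[0.2,-0.1,0.9],-0.6]
    - [1,[0.2,-0.15,0.9],-0.6]
    - [1,[0.2,-0.2,0.85],-0.6]

```text
clock: 3.6
eef_pos: [0.4594, 0.3338, 0.2172]
ee_rot: [1.19, 1.55, 3.058]
contact_force: [-0.1, -0.2, 1.0]
width: 0.0852
```

```bash
python3 - <<'E'
from h import *
plan([(.461,.328,.2,SY+np.pi/2)],step=.03)
print(r.sense()["q"])
for n in("side","top"):
    im=imaging.get_image(n)[:,:,::-1]
    im=im[260:360,250:385] if n=="side" else im[180:325,150:290]
    cv2.imwrite(f"pics/{n}1.png",cv2.resize(im,None,fx=4,fy=4,interpolation=cv2.INTER_CUBIC))
E
```

```text
t 3.6 tcp [0.4594 0.3338 0.2172] zyaw 1.868 tilt [-0.02   0.002] F [-0.1187 -0.1975  0.9961] w 0.0852
[[1, [0.57, -0.0, -0.21], 0.16]]
[-0.1033  0.5395 -0.8356  1.9448  0.4901  0.8896  0.6767]
```

View pics/side1.png

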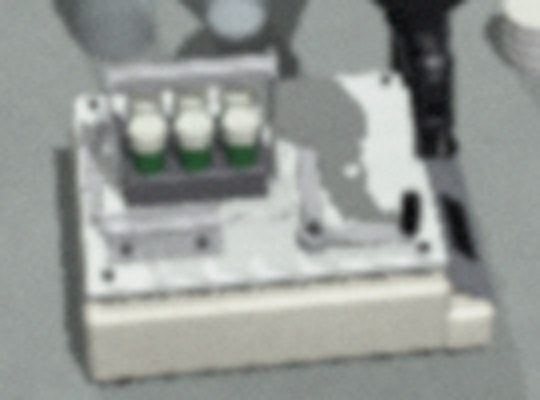

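View pics/top1.png

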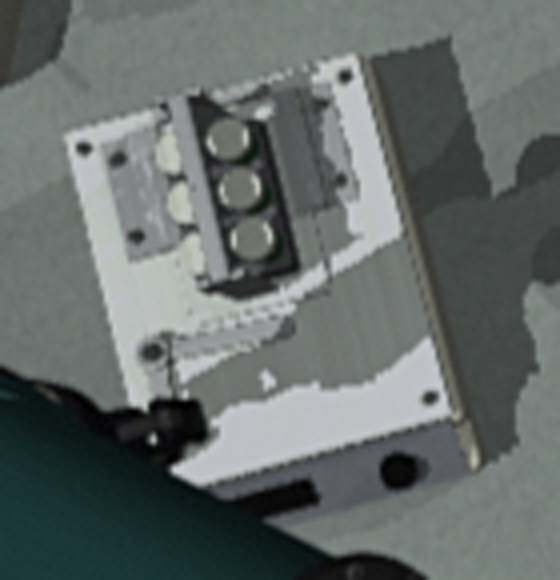

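```bash
python3 - <<'E'
from h import *
s,Rm=state();p=s["eef_pos"]
for k in(-1,0,1):
    q=p+Rm@np.array([-.013,0,k*.047]);print(q,proj("side",q),(proj("side",q)-[250,260])*4)
print((proj("side",[.4617,.328,.148])-[250,260])*4)
E
```

```text
t 3.7 tcp [0.4583 0.3371 0.2173] zyaw 1.871 tilt [-0.022  0.006] F [-0.3624 -1.0408  0.4925] w 0.0855
[0.4725 0.2921 0.2298] [351.1002 277.8737] [404.4009  71.495 ]
[0.4586 0.337  0.2303] [354.0095 288.6526] [416.0379 114.6102]
[0.4447 0.3819 0.2309] [357.0526 299.9273] [428.2104 159.7093]
[409.9182 191.2029]
```

Call:
servo_tool:
  deltas:
    - [1,[0.7,0.05,-0.3],0.15]
    - [1,[0.8,0,0],0]
    - [0.6,[0.8,0,0],0]
    - [0,[0.5,0,0],0]
    - [-0.2,[0.2,0,0],0]

```text
clock: 4.2
eef_pos: [0.459, 0.3257, 0.1247]
ee_rot: [1.129, 1.551, 2.98]
contact_force: [-0.8, -0.2, 0.3]
width: 0.0442
```

```bash
python3 - <<'E'
from h import *
go((.461,.328,.12),SY+np.pi/2)
for n in("side","top"):
    im=imaging.get_image(n)[:,:,::-1]
    im=im[260:360,250:385] if n=="side" else im[180:325,150:290]
    cv2.imwrite(f"pics/{n}2.png",cv2.resize(im,None,fx=4,fy=4,interpolation=cv2.INTER_CUBIC))
E
```

```text
t 4.2 tcp [0.459  0.3257 0.1247] zyaw 1.851 tilt [-0.02   0.003] F [-0.7574 -0.1552  0.2971] w 0.0442
to [0.461 0.328 0.12 ] shares [ 0.15 -0.09  0.06] spin -0.007263782515880557
```

View pics/side2.png

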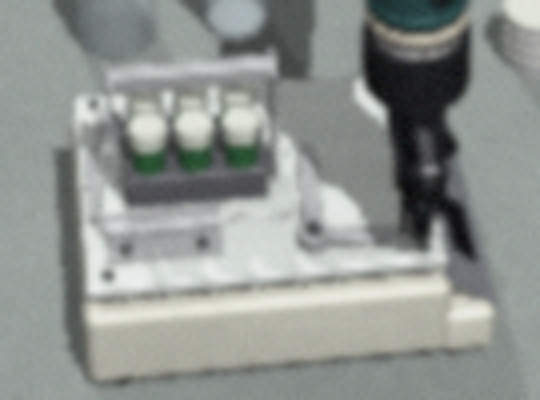

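```bash
cat >> h.py <<'E'
PIV=np.array([.5285,.3475])
def arc(ths,z=.119):
    out=[]
    for t in ths:
        a=SY+np.pi-t;p=PIV+.07*np.array([np.cos(a),np.sin(a)]);out.append((p[0],p[1],z,SY+np.pi/2-t))
    return out
E
python3 - <<'E'
from h import *
plan(arc(np.arange(0,1.01,.1)),grip=-.5)
E
```

```text
t 4.3 tcp [0.4591 0.326  0.1253] zyaw 1.851 tilt [-0.02   0.004] F [-0.4266  0.7573 -0.0231] w 0.0343
[[-0.5, [0.21, -0.09, 0.04], -0.01], [-0.5, [0.0, -0.01, 0.23], 1.0], [-0.5, [0.0, -0.01, 0.23], 1.0], [-0.5, [0.0, -0.01, 0.23], 1.0], [-0.5, [0.0, -0.01, 0.23], 1.0]]
[[-0.5, [0.0, -0.01, 0.23], 1.0], [-0.5, [0.0, -0.01, 0.23], 1.0], [-0.5, [0.0, -0.01, 0.23], 1.0], [-0.5, [0.0, -0.01, 0.23], 1.0], [-0.5, [0.0, -0.01, 0.23], 1.0]]
[[-0.5, [0.0, -0.01, 0.23], 1.0]]
```

Call:
servo_tool:
  deltas:
    - [-0.5,[0.2,-0.1,0],0]
    - [-0.5,[0,0,0.1],0.5]
    - [-0.5,[0,0,0.2],1]
    - [-0.5,[0,0,0.25],1]
    - [-0.5,[0,0,0.25],1]
  newtons: 20

```text
clock: 4.8
eef_pos: [0.4616, 0.3494, 0.1214]
ee_rot: [1.467, 1.554, 2.951]
contact_force: [-0.1, -1.3, -0.2]
width: 0.0218
```

```bash
python3 - <<'E'
from h import *
plan(arc(np.arange(.4,1.0,.1)),grip=-.5)
E
```

```text
t 4.8 tcp [0.4616 0.3494 0.1214] zyaw 1.484 tilt [-0.016  0.003] F [-0.0547 -1.3004 -0.203 ] w 0.0218
[[-0.5, [0.08, 0.1, 0.2], 0.32], [-0.5, [0.0, -0.01, 0.23], 1.0], [-0.5, [0.0, -0.01, 0.23], 1.0], [-0.5, [0.0, -0.01, 0.23], 1.0], [-0.5, [0.0, -0.01, 0.23], 1.0]]
[[-0.5, [0.0, -0.01, 0.23], 1.0]]
```

Force −1.3 N along the push, so the knob is being pushed.

Call:
servo_tool:
  deltas:
    - [-0.5,[0.05,0.1,0.25],0.7]
    - [-0.5,[0,0,0.25],1]
    - [-0.5,[0,0,0.25],1]
    - [-0.5,[0,0,0.25],1]
    - [-0.5,[0,0,0.25],1]

```text
clock: 5.3
eef_pos: [0.4701, 0.3847, 0.1223]
ee_rot: [2.177, 1.557, -3.115]
contact_force: [-0.2, -1.7, -1.7]
width: 0.0212
```

```bash
python3 - <<'E'
from h import *
plan(arc(np.arange(.9,1.4,.1)),grip=-.5)
E
```

```text
t 5.3 tcp [0.4701 0.3847 0.1223] zyaw 0.992 tilt [-0.013 -0.   ] F [-0.1974 -1.6689 -1.7232] w 0.0212
[[-0.5, [0.11, 0.02, 0.12], 0.4], [-0.5, [-0.0, -0.01, 0.23], 1.0], [-0.5, [-0.0, -0.01, 0.23], 1.0], [-0.5, [-0.0, -0.01, 0.23], 1.0], [-0.5, [-0.0, -0.01, 0.23], 1.0]]
```

Call:
servo_tool:
  deltas:
    - [-0.5,[0.05,0,0.25],0.9]
    - [-0.5,[0,0,0.25],1]
    - [-0.5,[0,0,0.25],1]
    - [-0.5,[0,0,0.25],1]
    - [-0.5,[0,0,0.25],1]

```text
clock: 5.8
eef_pos: [0.4968, 0.4115, 0.1229]
ee_rot: [2.843, 1.557, -2.958]
contact_force: [-0.8, -0.1, -0.5]
width: 0.0212
```

```bash
python3 - <<'E'
from h import *
plan(arc([1.4,1.5,1.6,1.66]),grip=-.5)
E
```

```text
t 5.8 tcp [0.4968 0.4115 0.1229] zyaw 0.482 tilt [-0.013 -0.002] F [-0.7922 -0.1157 -0.4925] w 0.0212
[[-0.5, [0.13, -0.05, 0.02], 0.3], [-0.5, [-0.0, -0.01, 0.23], 1.0], [-0.5, [-0.0, -0.01, 0.23], 1.0], [-0.5, [-0.0, -0.0, 0.14], 0.6]]
```

Call:
servo_tool:
  deltas:
    - [-0.5,[0.05,0,0.15],0.5]
    - [-0.5,[0,0,0.2],1]
    - [-0.5,[0,0,0.2],1]
    - [-0.5,[0,0,0.15],0.5]
    - [-0.5,[0,0,0.1],0]

```text
clock: 6.3
eef_pos: [0.5136, 0.4188, 0.1228]
ee_rot: [-2.956, 1.545, -2.787]
contact_force: [-5.5, -1.8, 3.4]
width: 0.0216
```

```bash
python3 - <<'E'
from h import *
plan(arc([1.6,1.66]),grip=-.5)
s=r.sense();d=s["eef_pos"][:2]-PIV;print(np.hypot(*d),SY+np.pi-np.arctan2(d[1],d[0]))
E
```

```text
t 6.3 tcp [0.5136 0.4188 0.1228] zyaw 0.169 tilt [-0.025 -0.009] F [-5.4536 -1.8414  3.4224] w 0.0216
[[-0.5, [0.13, -0.1, -0.1], -0.83], [-0.5, [-0.0, -0.0, 0.14], 0.6]]
0.07286635255814179 1.646214141781375
```

Call:
servo_tool:
  deltas:
    - [-0.2,[0,0,-0.1],0]
    - [0,[0,0,0],0]
    - [0.2,[-0.6,0,0],0]
    - [0.5,[-1,0,0],0]
    - [1,[-1,0,0],0]

```text
clock: 6.8
eef_pos: [0.5113, 0.4186, 0.2003]
ee_rot: [-2.942, 1.541, -2.77]
contact_force: [0.8, -0.5, -0.9]
width: 0.0764
```

Call:
servo_tool:
  deltas:
    - [1,[-1,0,0],0]
    - [1,[-1,0,0],-1]
    - [1,[-0.8,0,0],-1]
    - [1,[0,0.9,0],-1]
    - [1,[0,0.9,0],-1]

```text
clock: 7.3
eef_pos: [0.4996, 0.468, 0.2972]
ee_rot: [2.712, 1.561, -2.995]
contact_force: [-1.6, 0.1, -0.5]
width: 0.0856
```

```bash
python3 - <<'E'
from h import *
state();print(r.sense()["q"])
for n in("side","top"):
    im=imaging.get_image(n)[:,:,::-1]
    im=im[260:360,250:385] if n=="side" else im[180:325,150:290]
    cv2.imwrite(f"pics/{n}3.png",cv2.resize(im,None,fx=4,fy=4,interpolation=cv2.INTER_CUBIC))
E
```

```text
t 7.3 tcp [0.4996 0.468  0.2972] zyaw 0.577 tilt [-0.01  -0.001] F [-1.5887  0.1089 -0.4941] w 0.0856
[-0.5395  0.51   -0.4148  1.6224  0.2192  1.0637 -0.4391]
```

View pics/side3.png

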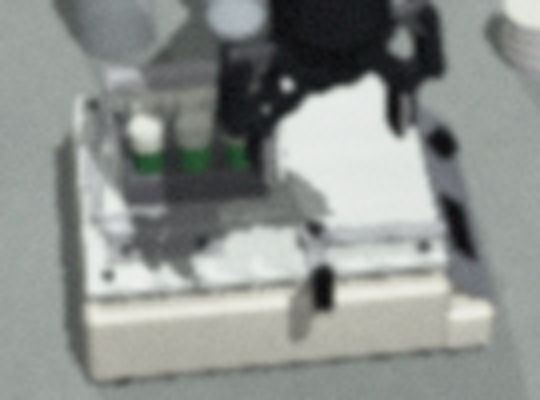

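View pics/top3.png

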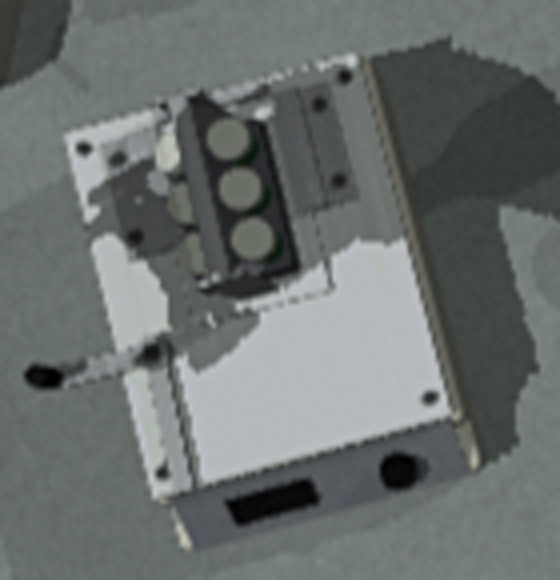

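```bash
python3 - <<'E'
from h import *
plan([(.6265,.2945,.28,SY+np.pi/2)],step=.03)
E
```

```text
t 7.4 tcp [0.4961 0.4723 0.2973] zyaw 0.581 tilt [-0.012  0.002] F [-0.9983  0.4471 -0.491 ] w 0.0858
[[1, [0.04, -0.56, 0.03], -0.98], [1, [0.04, -0.57, -0.03], -0.98], [1, [0.04, -0.56, -0.08], -0.98], [1, [0.04, -0.55, -0.13], -0.98], [1, [0.04, -0.53, -0.19], -0.98]]
[[1, [0.04, -0.51, -0.24], -0.98], [1, [0.04, -0.49, -0.29], -0.98], [1, [0.04, -0.46, -0.33], -0.98], [1, [0.04, -0.42, -0.38], -0.98], [1, [0.04, -0.38, -0.42], -0.98]]
[[1, [0.05, -0.34, -0.45], -0.98], [1, [0.05, -0.29, -0.48], -0.98], [1, [0.05, -0.25, -0.51], -0.98]]
```

Call:
servo_tool:
  deltas:
    - [1,[0,-0.55,0],-1]
    - [1,[0,-0.55,-0.05],-1]
    - [1,[0,-0.55,-0.1],-1]
    - [1,[0,-0.55,-0.15],-1]
    - [1,[0,-0.55,-0.2],-1]

```text
clock: 7.9
eef_pos: [0.5452, 0.4026, 0.2976]
ee_rot: [1.621, 1.561, 2.722]
contact_force: [-0.4, -0.4, -0.3]
width: 0.0857
```

Call:
servo_tool:
  deltas:
    - [1,[0,-0.5,-0.25],-1]
    - [1,[0,-0.5,-0.3],-1]
    - [1,[0,-0.45,-0.35],-1]
    - [1,[0,-0.4,-0.4],-1]
    - [1,[0,-0.4,-0.4],-1]

```text
clock: 8.4
eef_pos: [0.603, 0.3259, 0.2967]
ee_rot: [1.547, 1.566, -3.125]
contact_force: [-0.4, -1.1, -0.3]
width: 0.0855
```

```bash
python3 - <<'E'
from h import *
plan([(.6265,.2945,.26,SY+np.pi/2)],step=.03)
E
```

```text
t 8.4 tcp [0.603  0.3259 0.2967] zyaw 1.611 tilt [-0.004 -0.   ] F [-0.433  -1.1213 -0.2622] w 0.0855
[[1, [0.41, -0.25, -0.36], -0.8], [1, [0.41, -0.22, -0.38], -0.8], [1, [0.41, -0.19, -0.39], -0.8]]
```

Call:
servo_tool:
  deltas:
    - [1,[0.2,-0.25,-0.4],-0.8]
    - [1,[0.3,-0.2,-0.4],-0.8]
    - [1,[0.3,-0.15,-0.3],-0.8]
    - [1,[0.1,0,0],0]
    - [1,[0,0,0],0]

```text
clock: 8.9
eef_pos: [0.6312, 0.2839, 0.2681]
ee_rot: [2.815, 1.566, -1.626]
contact_force: [0.1, 0.0, -0.3]
width: 0.0856
```

```bash
python3 - <<'E'
from h import *
go((.6265,.2945,.19),SY+np.pi/2);s=r.sense();p=s["eef_pos"]
for n in("side","top"):
    im=imaging.get_image(n)[:,:,::-1]
    im=im[240:360,250:385] if n=="side" else im[150:295,150:290]
    cv2.imwrite(f"pics/{n}4.png",cv2.resize(im,None,fx=5,fy=5,interpolation=cv2.INTER_CUBIC))
E
```

```text
t 8.9 tcp [0.6312 0.2839 0.2681] zyaw 1.842 tilt [-0.    -0.005] F [ 0.1473  0.0228 -0.2974] w 0.0856
to [0.6265 0.2945 0.19  ] shares [2.6  0.05 0.39] spin -0.0982846500079293
```

View pics/side4.png

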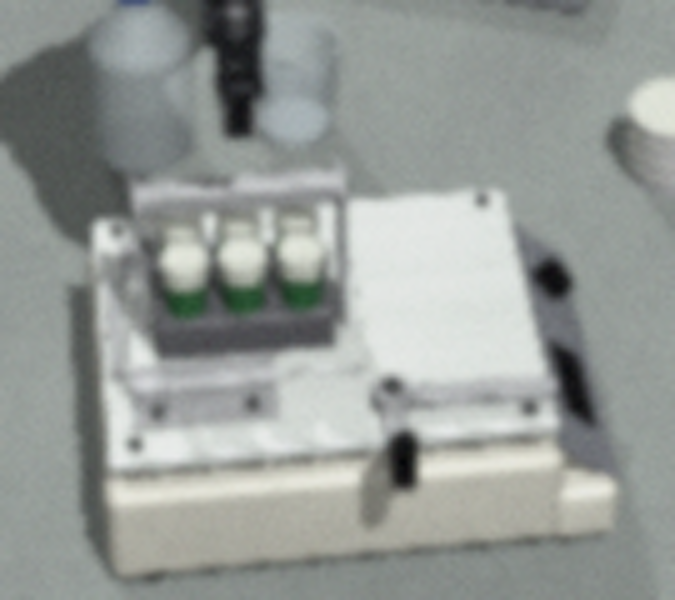

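View pics/top4.png

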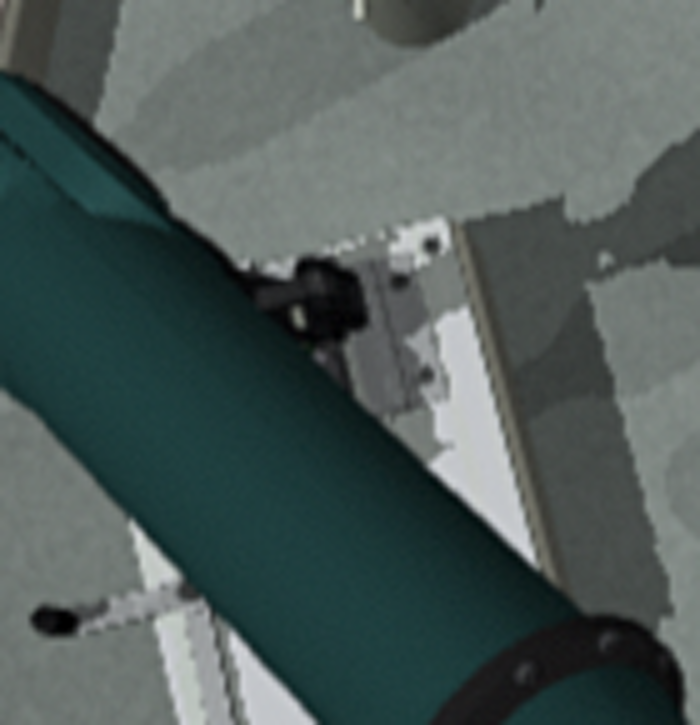

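```bash
python3 - <<'E'
from h import *
s,Rm=state();p=s["eef_pos"]
for k in(-.057,.0425,.05,.057):
    q=p+Rm@np.array([-.013,0,k]);print(q,(proj("side",q)-[250,240])*5)
for e in (-.062,0,.062):
  for w in(-.007,.007):
    q=np.r_[sh(.044+e,w),.218];print(q,(proj("side",q)-[250,240])*5)
E
```

```text
t 9.0 tcp [0.6312 0.2845 0.2687] zyaw 1.844 tilt [ 0.001 -0.005] F [ 0.0446 -0.6571  1.6613] w 0.0855
[0.6466 0.2297 0.282 ] [225.3831  20.9825]
[0.6198 0.3255 0.2815] [238.0485 129.9163]
[0.6177 0.3327 0.2815] [239.0518 138.546 ]
[0.6159 0.3395 0.2814] [239.9947 146.6563]
[0.5686 0.2703 0.218 ] [345.8963 163.1059]
[0.5648 0.2837 0.218 ] [348.5808 178.6669]
[0.6282 0.2875 0.218 ] [239.7374 171.3638]
[0.6243 0.3009 0.218 ] [241.7481 187.0343]
[0.6878 0.3047 0.218 ] [132.8129 179.6813]
[0.6839 0.3181 0.218 ] [134.1399 195.4625]
```

```bash
python3 - <<'E'
import cv2
s=cv2.imread("pics/side0.png")[265:310,270:325]
s=cv2.resize(s,None,fx=12,fy=12,interpolation=cv2.INTER_NEAREST)
cv2.imwrite("pics/z.png",cv2.convertScaleAbs(s,alpha=1.5,beta=-80))
g=cv2.cvtColor(cv2.imread("pics/side0.png"),cv2.COLOR_BGR2GRAY)
for x in(283,291,298,304,312):print(x,[(y,int(g[y,x])) for y in range(268,288)])
E
```

```text
283 [(268, 120), (269, 113), (270, 120), (271, 119), (272, 121), (273, 123), (274, 130), (275, 142), (276, 164), (277, 178), (278, 181), (279, 164), (280, 144), (281, 134), (282, 127), (283, 125), (284, 132), (285, 146), (286, 153), (287, 152)]
291 [(268, 150), (269, 147), (270, 146), (271, 146), (272, 143), (273, 136), (274, 134), (275, 147), (276, 166), (277, 183), (278, 184), (279, 161), (280, 141), (281, 135), (282, 153), (283, 187), (284, 205), (285, 199), (286, 190), (287, 173)]
298 [(268, 149), (269, 150), (270, 150), (271, 152), (272, 150), (273, 154), (274, 161), (275, 172), (276, 183), (277, 186), (278, 166), (279, 145), (280, 137), (281, 135), (282, 132), (283, 133), (284, 158), (285, 187), (286, 187), (287, 192)]
304 [(268, 127), (269, 131), (270, 136), (271, 139), (272, 139), (273, 136), (274, 145), (275, 169), (276, 186), (277, 186), (278, 163), (279, 139), (280, 136), (281, 150), (282, 166), (283, 169), (284, 170), (285, 175), (286, 189), (287, 183)]
312 [(268, 134), (269, 128), (270, 129), (271, 135), (272, 133), (273, 152), (274, 176), (275, 191), (276, 189), (277, 167), (278, 145), (279, 137), (280, 141), (281, 140), (282, 143), (283, 148), (284, 158), (285, 161), (286, 168), (287, 194)]
```

View pics/z.png

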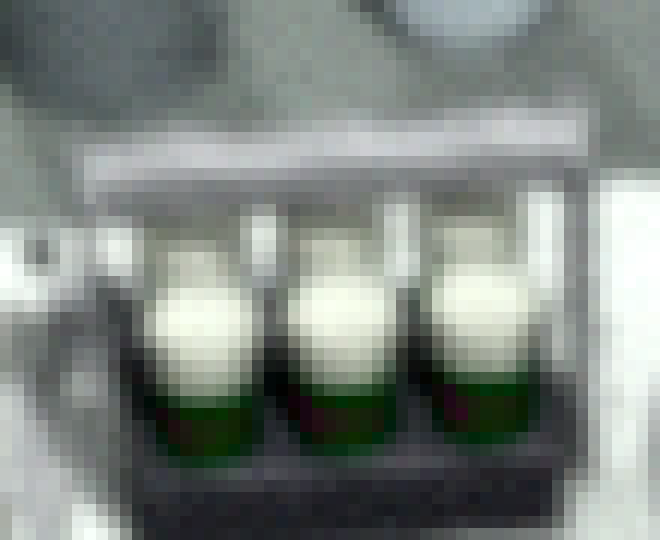

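```bash
python3 - <<'E'
from h import *
go((.6265,.2952,.19),SY+np.pi/2)
E
```

```text
t 9.0 tcp [0.6312 0.2845 0.2687] zyaw 1.844 tilt [ 0.001 -0.005] F [ 0.0446 -0.6571  1.6613] w 0.0855
to [0.6265 0.2952 0.19  ] shares [2.62 0.05 0.4 ] spin -0.08256735370798962
```

Call:
servo_tool:
  deltas:
    - [1,[0.4,0.05,0.4],0]
    - [1,[0.8,0,0],0]
    - [1,[0.7,0,0],0]
    - [0.5,[0.6,0,0],0]
    - [0,[0.1,0,0],0]

```text
clock: 9.5
eef_pos: [0.6229, 0.3059, 0.1902]
ee_rot: [-1.412, 1.565, 0.436]
contact_force: [-0.5, -0.3, -0.6]
width: 0.0596
```

```bash
python3 - <<'E'
from h import *
go((.6265,.2952,.19),SY+np.pi/2)
E
```

```text
t 9.5 tcp [0.6229 0.3059 0.1902] zyaw 1.849 tilt [0.005 0.002] F [-0.499  -0.2754 -0.616 ] w 0.0596
to [0.6265 0.2952 0.19  ] shares [ 0.01 -0.02 -0.38] spin -0.03269783144931093
```

Call:
servo_tool:
  deltas:
    - [0,[0,0,-0.2],0]
    - [-0.2,[0,0,-0.15],0]
    - [-0.4,[0,0,0],0]
    - [-0.4,[0,0,0],0]
    - [-0.4,[0,0,0],0]

```text
clock: 10.0
eef_pos: [0.6257, 0.2988, 0.1931]
ee_rot: [-1.255, 1.561, 0.596]
contact_force: [-0.1, 0.8, -0.0]
width: 0.0258
```

```bash
python3 - <<'E'
from h import *
go((.6265,.2952,.19),SY+np.pi/2)
E
```

```text
t 10.0 tcp [0.6257 0.2988 0.1931] zyaw 1.851 tilt [0.008 0.006] F [-0.065   0.7861 -0.02  ] w 0.0258
to [0.6265 0.2952 0.19  ] shares [ 0.1   0.01 -0.12] spin -0.011155012673982334
```

Call:
servo_tool:
  deltas:
    - [-0.4,[0.1,0,-0.1],0]
    - [-0.45,[0,0,0],0]
    - [-0.5,[0,0,0],0]
    - [-0.55,[0,0,0],0]
    - [-0.58,[0,0,0],0]

```text
clock: 10.5
eef_pos: [0.6273, 0.2957, 0.1908]
ee_rot: [-1.27, 1.559, 0.58]
contact_force: [0.3, -0.6, 0.4]
width: 0.0179
```

```bash
python3 - <<'E'
from h import *
go((.6265,.2952,.19),SY+np.pi/2)
for n in("side",):
    im=imaging.get_image(n)[:,:,::-1]
    im=im[240:330,260:350] 
    cv2.imwrite(f"pics/{n}5.png",cv2.resize(im,None,fx=6,fy=6,interpolation=cv2.INTER_CUBIC))
E
```

```text
t 10.5 tcp [0.6273 0.2957 0.1908] zyaw 1.85 tilt [0.01  0.006] F [ 0.3022 -0.5701  0.38  ] w 0.0179
to [0.6265 0.2952 0.19  ] shares [ 0.03  0.03 -0.01] spin -0.01923413613661662
```

View pics/side5.png

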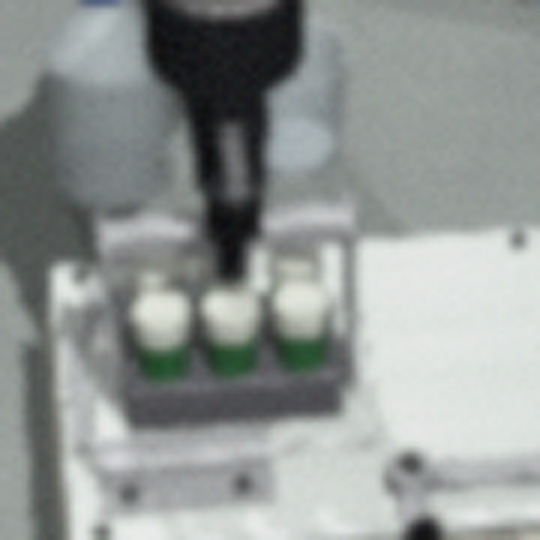

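Call:
servo_tool:
  deltas:
    - [-0.65,[0,0,0],0]
    - [-0.7,[0,0,0],0]
    - [-1,[0,0,0],0]
    - [-1,[0,0,0],0]
    - [-1,[0,0,0],0]
  newtons: 60

```text
clock: 11.05
eef_pos: [0.6276, 0.2945, 0.1907]
ee_rot: [-1.41, 1.56, 0.439]
contact_force: [0.3, -0.9, 0.3]
width: 0.013
```

```bash
python3 - <<'E'
from h import *
s,_=state();print(s["wrist_torque"]);d=sh(-.025,0)-sh(0,0)
p=s["eef_pos"];go((p[0]+d[0],p[1]+d[1],p[2]),SY+np.pi/2)
E
```

```text
t 11.05 tcp [0.6276 0.2945 0.1907] zyaw 1.849 tilt [0.01  0.005] F [ 0.3174 -0.9079  0.3327] w 0.013
[-0.1235  0.0276  0.067 ]
t 11.05 tcp [0.6276 0.2945 0.1907] zyaw 1.849 tilt [0.01  0.005] F [ 0.3174 -0.9079  0.3327] w 0.013
to [0.6036 0.2876 0.1907] shares [-0.01  0.83 -0.  ] spin -0.028514132342507548
```

Call:
servo_tool:
  deltas:
    - [-1,[0,0.15,0],0]
    - [-1,[0,0.2,0],0]
    - [-1,[0,0.2,0],0]
    - [-1,[0,0.2,0],0]
    - [-1,[0,0.1,0],0]

```text
clock: 11.55
eef_pos: [0.6057, 0.289, 0.1914]
ee_rot: [-1.342, 1.549, 0.508]
contact_force: [2.8, 0.9, -1.4]
width: 0.013
```

```bash
cat >> h.py <<'E'
def shf(p):
    d=np.array(p[:2])-SH;return np.array([np.cos(SY)*d[0]+np.sin(SY)*d[1],-np.sin(SY)*d[0]+np.cos(SY)*d[1]])
E
python3 - <<'E'
from h import *
s,_=state();print(s["wrist_torque"],shf(s["eef_pos"]),"F shaker",shf(np.r_[s["contact_force"][:2]+SH]))
E
```

```text
t 11.55 tcp [0.6057 0.289  0.1914] zyaw 1.849 tilt [0.019 0.011] F [ 2.7967  0.9468 -1.4297] w 0.013
[-0.0321 -0.6801 -0.0093] [0.0228 0.0007] F shaker [2.9496 0.1341]
```

Call:
servo_tool:
  deltas:
    - [-1,[0,0.25,0],0]
    - [-1,[0,0.25,0],0]
    - [-1,[0,0.25,0],0]
    - [-1,[0,0.25,0],0]
    - [-1,[0,0.1,0],0]

```text
clock: 12.05
eef_pos: [0.5719, 0.2799, 0.1915]
ee_rot: [-1.346, 1.546, 0.505]
contact_force: [4.4, 0.8, -0.1]
width: 0.0126
```

```bash
python3 - <<'E'
from h import *
s,_=state();print(s["wrist_torque"],shf(s["eef_pos"]),"F shaker",shf(np.r_[s["contact_force"][:2]+SH]))
E
```

```text
t 12.05 tcp [0.5719 0.2799 0.1915] zyaw 1.85 tilt [0.022 0.012] F [ 4.4307  0.8133 -0.1251] w 0.0126
[-0.0413 -0.8     0.0454] [-0.0122  0.0013] F shaker [ 4.4825 -0.4473]
```

Call:
servo_tool:
  deltas:
    - [-1,[0,0.25,0],0]
    - [-1,[0,0.25,0],0]
    - [-1,[0,0.25,0],0]
    - [-1,[0,0.25,0],0]
    - [-1,[0,0.2,0],0]

```text
clock: 12.55
eef_pos: [0.5369, 0.2703, 0.1917]
ee_rot: [-1.342, 1.541, 0.508]
contact_force: [4.3, 1.2, 0.4]
width: 0.0127
```

```bash
python3 - <<'E'
from h import *
s,_=state();print(s["wrist_torque"],shf(s["eef_pos"]),"F shaker",shf(np.r_[s["contact_force"][:2]+SH]))
E
```

```text
t 12.55 tcp [0.5369 0.2703 0.1917] zyaw 1.85 tilt [0.026 0.015] F [4.3423 1.1645 0.3549] w 0.0127
[ 0.0286 -0.8061  0.0298] [-0.0485  0.0018] F shaker [ 4.4949 -0.0853]
```

Call:
servo_tool:
  deltas:
    - [-1,[0,0.2,0],0]
    - [-1,[0,0,0],0]
    - [-1,[0,0,0],0]
    - [-1,[0,0,0],0]
    - [-1,[0,0,0],0]

```text
clock: 13.05
eef_pos: [0.529, 0.2681, 0.1915]
ee_rot: [-1.347, 1.543, 0.504]
contact_force: [3.0, 1.3, 0.4]
width: 0.0132
```

```bash
python3 - <<'E'
from h import *
s,_=state();print(s["wrist_torque"],shf(s["eef_pos"]),s["q"])
for n in("side","top"):
    im=imaging.get_image(n)[:,:,::-1]
    im=im[250:360,250:385] if n=="side" else im[180:325,150:290]
    cv2.imwrite(f"pics/{n}6.png",cv2.resize(im,None,fx=5,fy=5,interpolation=cv2.INTER_CUBIC))
E
```

```text
t 13.05 tcp [0.529  0.2681 0.1915] zyaw 1.851 tilt [0.024 0.013] F [3.0036 1.2882 0.4313] w 0.0132
[ 0.0016 -0.4306  0.0815] [-0.0567  0.0019] [-0.0604  0.5462 -0.6796  1.9444  0.4852  0.7878  0.8393]
```

View pics/side6.png

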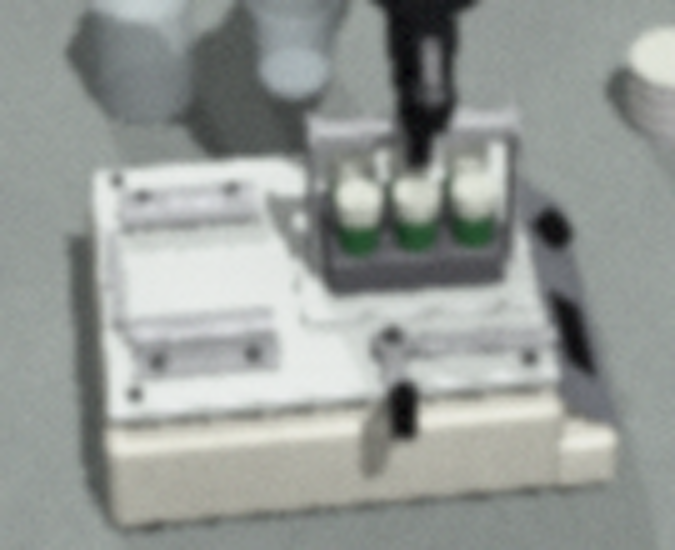

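View pics/top6.png

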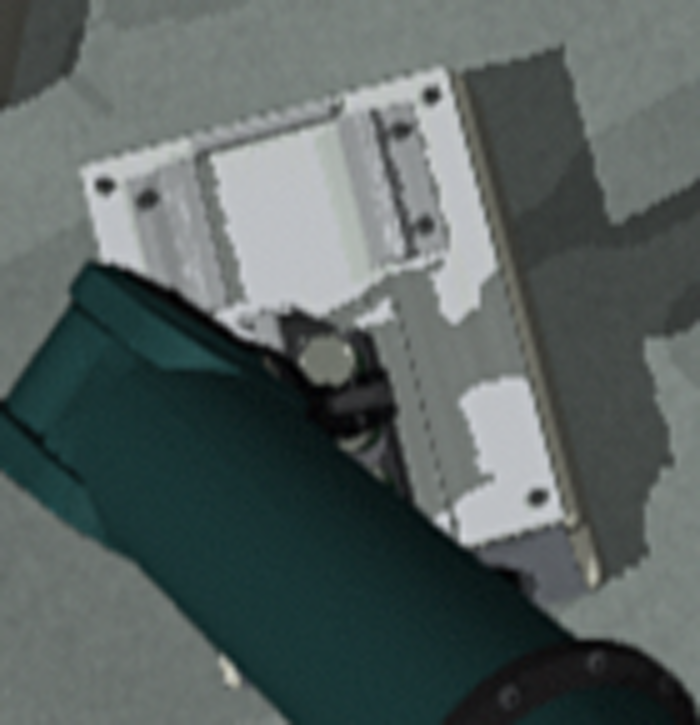

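Call:
servo_tool:
  deltas:
    - [-1,[-0.2,0,0],0]
    - [-1,[-0.3,0,0],0]
    - [-1,[-0.4,0,0],0]
    - [-1,[-0.5,0,0],0]
    - [-1,[-0.5,0,0],0]
  newtons: 80

```text
clock: 13.65
eef_pos: [0.5174, 0.2606, 0.2431]
ee_rot: [2.227, 1.569, -2.206]
contact_force: [0.2, 0.5, -6.6]
width: 0.0126
```

```bash
python3 - <<'E'
from h import *
s,_=state();print(s["wrist_torque"],shf(s["eef_pos"]))
plan([(.52,.2,.28,None),(.535,-.1,.28,SY+np.pi/2-.2),(.562,-.2735,.26,np.pi/2-.1126)],grip=-1,step=.024)
im=imaging.get_image("side")[:,:,::-1][210:330,250:385]
cv2.imwrite(f"pics/s7.png",cv2.resize(im,None,fx=5,fy=5,interpolation=cv2.INTER_CUBIC))
E
```

```text
t 13.65 tcp [0.5174 0.2606 0.2431] zyaw 1.85 tilt [-0.001 -0.001] F [ 0.2025  0.4787 -6.6472] w 0.0126
[-0.002   0.0518 -0.0307] [-0.0699 -0.0021]
t 13.65 tcp [0.5174 0.2606 0.2431] zyaw 1.85 tilt [-0.001 -0.001] F [ 0.2025  0.4787 -6.6472] w 0.0126
[[-1, [-0.41, 0.16, -0.66], -0.0], [-1, [-0.41, 0.16, -0.66], -0.0], [-1, [-0.41, 0.16, -0.66], -0.0], [-1, [0.0, 0.18, -0.75], 0.15], [-1, [0.0, 0.16, -0.75], 0.15]]
[[-1, [0.0, 0.15, -0.75], 0.15], [-1, [0.0, 0.14, -0.76], 0.15], [-1, [0.0, 0.13, -0.76], 0.15], [-1, [0.0, 0.12, -0.76], 0.15], [-1, [0.0, 0.11, -0.76], 0.15]]
[[-1, [0.0, 0.09, -0.76], 0.15], [-1, [0.0, 0.08, -0.77], 0.15], [-1, [0.0, 0.07, -0.77], 0.15], [-1, [0.0, 0.06, -0.77], 0.15], [-1, [0.0, 0.05, -0.77], 0.15]]
[[-1, [0.0, 0.04, -0.77], 0.15], [-1, [0.08, -0.05, -0.73], 0.24], [-1, [0.08, -0.07, -0.73], 0.24], [-1, [0.08, -0.09, -0.73], 0.24], [-1, [0.08, -0.11, -0.72], 0.24]]
[[-1, [0.08, -0.12, -0.72], 0.24], [-1, [0.08, -0.14, -0.72], 0.24], [-1, [0.08, -0.16, -0.71], 0.24], [-1, [0.08, -0.18, -0.71], 0.24]]
```

View pics/s7.png

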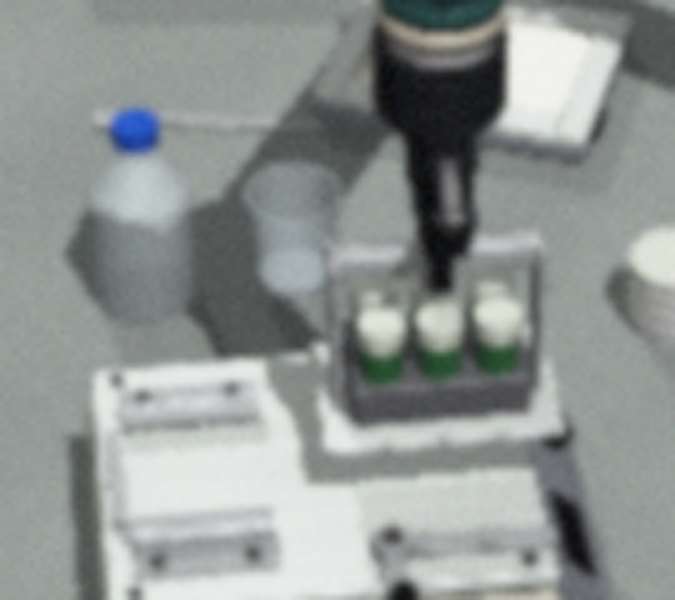

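Call:
servo_tool:
  deltas:
    - [-1,[-0.5,0,-0.2],0]
    - [-1,[-0.5,0.05,-0.4],0]
    - [-1,[-0.3,0.1,-0.6],0]
    - [-1,[-0.1,0.1,-0.7],0.15]
    - [-1,[0,0.1,-0.75],0.15]

```text
clock: 14.2
eef_pos: [0.5245, 0.1843, 0.2898]
ee_rot: [0.412, 1.567, 2.241]
contact_force: [0.3, -1.1, -7.6]
width: 0.0123
```

Call:
servo_tool:
  deltas:
    - [-1,[0,0,-0.75],0.15]
    - [-1,[0,0,-0.75],0.15]
    - [-1,[0,0,-0.75],0.15]
    - [-1,[0,0,-0.75],0.15]
    - [-1,[0,0,-0.75],0.15]

```text
clock: 14.7
eef_pos: [0.5441, 0.0697, 0.2882]
ee_rot: [1.413, 1.561, -3.116]
contact_force: [0.8, 0.3, -7.6]
width: 0.0128
```

```bash
python3 - <<'E'
from h import *
s,_=state();print(s["wrist_torque"],s["q"])
plan([(.562,-.2735,.26,np.pi/2-.1126)],grip=-1,step=.024)
E
```

```text
t 14.7 tcp [0.5441 0.0697 0.2882] zyaw 1.754 tilt [-0.01 -0.  ] F [ 0.8055  0.3176 -7.607 ] w 0.0128
[ 0.0239 -0.0556  0.0312] [ 0.3449  0.3842 -0.7265  1.9208  0.3049  0.9597  1.2288]
t 14.7 tcp [0.5441 0.0697 0.2882] zyaw 1.754 tilt [-0.01 -0.  ] F [ 0.8055  0.3176 -7.607 ] w 0.0128
[[-1, [0.06, 0.1, -0.76], 0.2], [-1, [0.06, 0.08, -0.76], 0.2], [-1, [0.06, 0.07, -0.76], 0.2], [-1, [0.06, 0.05, -0.76], 0.2], [-1, [0.06, 0.04, -0.76], 0.2]]
[[-1, [0.06, 0.02, -0.76], 0.2], [-1, [0.06, 0.01, -0.76], 0.2], [-1, [0.06, -0.01, -0.76], 0.2], [-1, [0.06, -0.02, -0.76], 0.2], [-1, [0.06, -0.04, -0.76], 0.2]]
[[-1, [0.06, -0.05, -0.76], 0.2], [-1, [0.06, -0.07, -0.76], 0.2], [-1, [0.06, -0.08, -0.76], 0.2], [-1, [0.06, -0.1, -0.76], 0.2], [-1, [0.06, -0.11, -0.76], 0.2]]
```

Call:
servo_tool:
  deltas:
    - [-1,[0,0.1,-0.75],0.2]
    - [-1,[0,0.1,-0.75],0.2]
    - [-1,[0,0.1,-0.75],0.2]
    - [-1,[0,0.05,-0.75],0.2]
    - [-1,[0,0.05,-0.75],0.2]

```text
clock: 15.2
eef_pos: [0.5427, -0.0474, 0.2863]
ee_rot: [1.495, 1.552, -3.136]
contact_force: [1.1, -0.1, -6.9]
width: 0.0126
```

Call:
servo_tool:
  deltas:
    - [-1,[0,0,-0.75],0.2]
    - [-1,[0,0,-0.75],0.2]
    - [-1,[0,0,-0.75],0.2]
    - [-1,[0,0,-0.7],0.2]
    - [-1,[0,0,-0.6],0.2]

```text
clock: 15.7
eef_pos: [0.5418, -0.1578, 0.2843]
ee_rot: [1.55, 1.544, 3.098]
contact_force: [0.3, 1.3, -7.6]
width: 0.0125
```

```bash
python3 - <<'E'
from h import *
s,_=state();print(s["wrist_torque"],s["q"])
plan([(.562,-.2735,.26,np.pi/2-.1126)],grip=-1,step=.024)
E
```

```text
t 15.7 tcp [ 0.5418 -0.1578  0.2843] zyaw 1.548 tilt [-0.026  0.001] F [ 0.3404  1.2617 -7.5581] w 0.0125
[-0.0081 -0.1141 -0.0215] [ 0.669   0.397  -0.6228  1.8857  0.2776  0.9729  1.4669]
t 15.7 tcp [ 0.5418 -0.1578  0.2843] zyaw 1.548 tilt [-0.026  0.001] F [ 0.3404  1.2617 -7.5581] w 0.0125
[[-1, [0.16, -0.16, -0.77], 0.18], [-1, [0.16, -0.17, -0.77], 0.18], [-1, [0.16, -0.18, -0.76], 0.18], [-1, [0.16, -0.2, -0.76], 0.18], [-1, [0.16, -0.21, -0.76], 0.18]]
```

Call:
servo_tool:
  deltas:
    - [-1,[0.1,-0.15,-0.75],0.2]
    - [-1,[0.1,-0.2,-0.7],0.2]
    - [-1,[0.1,-0.2,-0.6],0.2]
    - [-1,[0.1,-0.2,-0.4],0.1]
    - [-1,[0.1,-0.1,-0.2],0]

```text
clock: 16.2
eef_pos: [0.5636, -0.248, 0.2667]
ee_rot: [1.651, 1.544, 3.12]
contact_force: [0.5, -0.2, -8.1]
width: 0.0127
```

```bash
python3 - <<'E'
from h import *
go((.562,-.2720,.26),np.pi/2-.1126)
a=cv2.imread("pics/side0.png")[195:250,300:390]
cv2.imwrite("pics/lp.png",cv2.resize(a,None,fx=8,fy=8,interpolation=cv2.INTER_CUBIC))
for n in("side","top"):
    im=imaging.get_image(n)[:,:,::-1]
    im=im[130:250,290:410] if n=="side" else im[180:325,340:490]
    cv2.imwrite(f"pics/{n}8.png",cv2.resize(im,None,fx=5,fy=5,interpolation=cv2.INTER_CUBIC))
E
```

```text
t 16.2 tcp [ 0.5636 -0.248   0.2667] zyaw 1.469 tilt [-0.027  0.001] F [ 0.5036 -0.1858 -8.1018] w 0.0127
to [ 0.562 -0.272  0.26 ] shares [ 0.22 -0.03 -0.8 ] spin 0.10341504863819573
```

View pics/lp.png

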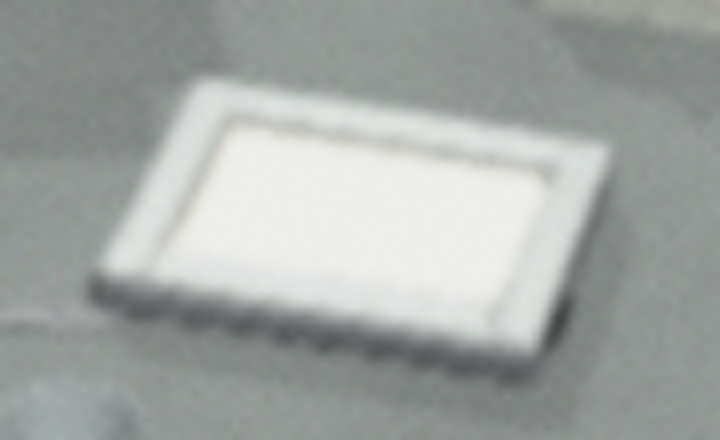

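View pics/side8.png

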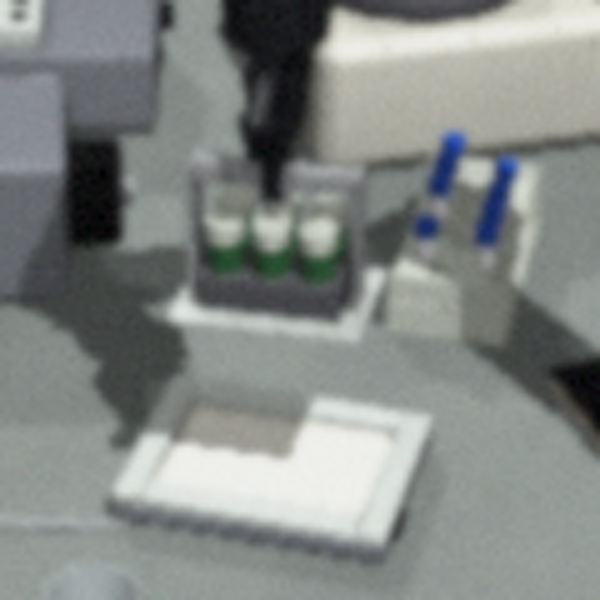

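View pics/top8.png

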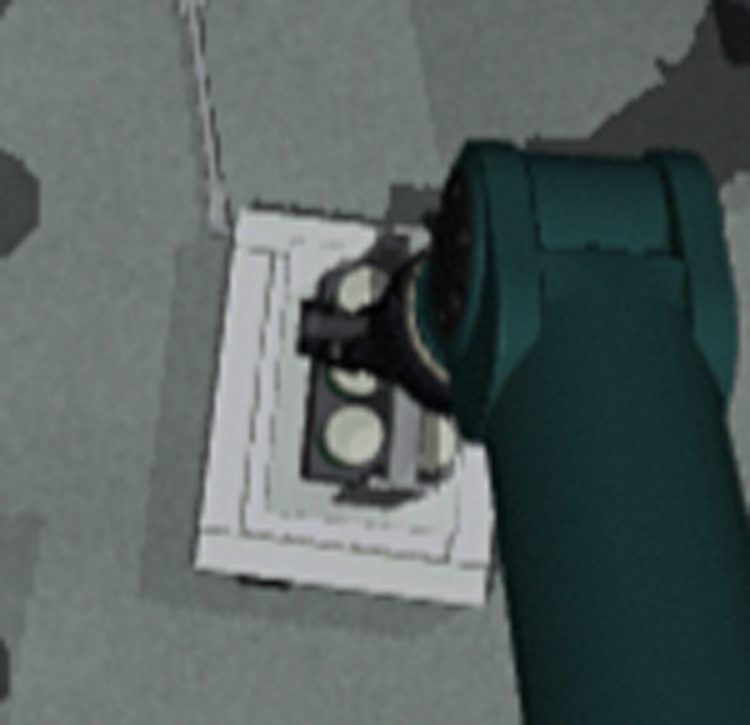

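```bash
python3 - <<'E'
from h import *
tc=lambda p,o,f:((p[0]+.5)/f-.5+o[0],(p[1]+.5)/f-.5+o[1])
obj=[(.105,-.083),(-.105,-.083),(-.105,.083),(.105,.083)]
print(*fit(obj,[onz("side",tc(p,(300,195),8),.028) for p in[(198,78),(610,145),(545,352),(105,270)]]))
obj=[(.082,-.06),(-.082,-.06)]
s,Rm=state()
c=s["eef_pos"]; print((proj("side",c)-[290,130])*5,(proj("top",c)-[340,180])*5)
for e in(-.062,.062):
  for w in(-.007,.007):
   q=c+Rm@np.array([-.0277,-e,w]);print(q,"side",(proj("side",q)-[290,130])*5,"top",(proj("top",q)-[340,180])*5)
for e in(-.07,.07):
  for w in(-.048,.048):
   q=c+Rm@np.array([.0853-.005,-e,w]);print(q,"side",(proj("side",q)-[290,130])*5,"top",(proj("top",q)-[340,180])*5)
E
```

```text
[ 0.5622 -0.2681] -0.11588920719711254 [[ 0.0012 -0.0025]
 [ 0.0028 -0.0015]
 [-0.0028  0.005 ]
 [-0.0012 -0.001 ]]
t 16.3 tcp [ 0.5628 -0.2475  0.2662] zyaw 1.469 tilt [-0.028  0.001] F [-0.4027 -0.4731 -6.117 ] w 0.0123
[276.9352 195.2495] [395.3263 361.9102]
[ 0.5012 -0.2482  0.2956] side [364.9911 165.5461] top [410.6973 488.9326]
[ 0.5027 -0.2342  0.2956] side [360.7358 175.2957] top [380.4149 485.4503]
[ 0.6245 -0.2608  0.2921] side [194.0627 146.8958] top [433.0304 226.0381]
[ 0.626  -0.2469  0.2921] side [188.9879 156.4239] top [403.2212 222.6908]
[ 0.486 -0.288  0.188] side [386.0199 268.7995] top [447.4481 528.7979]
[ 0.4958 -0.1925  0.1878] side [358.0115 338.2748] top [257.7398 506.9141]
[ 0.6253 -0.3023  0.184 ] side [201.2861 247.2415] top [469.8997 256.7779]
[ 0.635  -0.2068  0.1838] side [167.3038 314.9751] top [283.2471 235.7679]
```

```bash
python3 - <<'E'
import cv2
s=cv2.imread("pics/side8.png")[130:360,140:420]
cv2.imwrite("pics/z8.png",cv2.resize(s,None,fx=2.5,fy=2.5))
s=cv2.imread("pics/top8.png")[200:620,190:500]
cv2.imwrite("pics/zt8.png",cv2.resize(s,None,fx=1.4,fy=1.4))
E
```

```text
(no output)
```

View pics/z8.png

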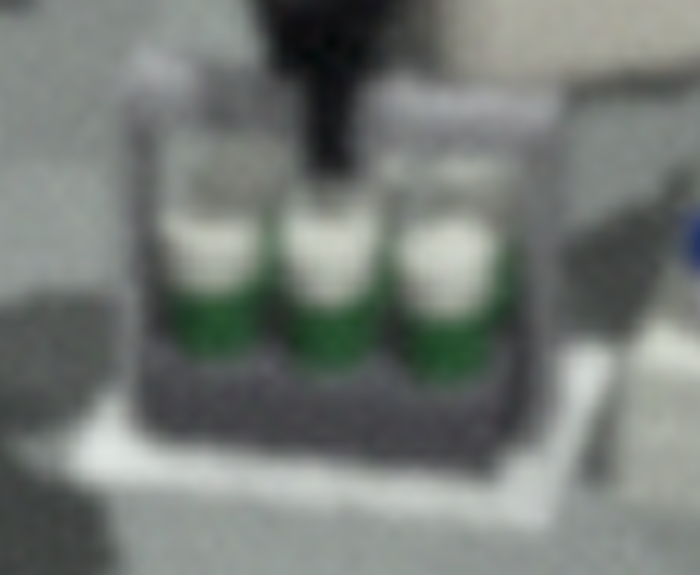

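View pics/zt8.png

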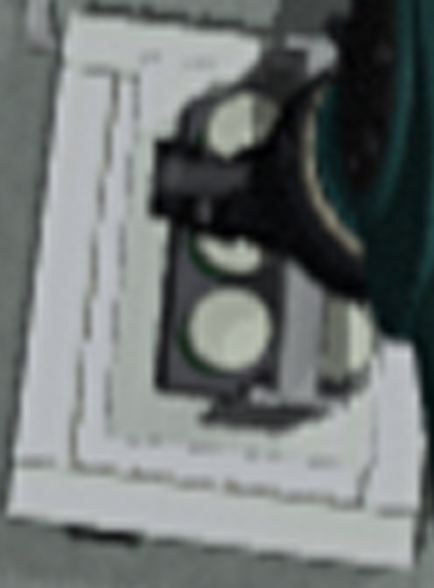

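Call:
servo_tool:
  deltas:
    - [-1,[0.3,0,-0.25],0.05]
    - [-1,[0.6,0,-0.2],0.05]
    - [-1,[0.7,0,-0.1],0]
    - [-1,[0.7,0,0],0]
    - [-1,[0.6,0,0],0]

```text
clock: 16.8
eef_pos: [0.5621, -0.2596, 0.1786]
ee_rot: [1.592, 1.55, 3.058]
contact_force: [-0.5, 0.1, -7.2]
width: 0.0124
```

```bash
python3 - <<'E'
from h import *
go((.5645,-.2693,.112),np.pi/2-.1135)
E
```

```text
t 16.8 tcp [ 0.5621 -0.2596  0.1786] zyaw 1.466 tilt [-0.021  0.002] F [-0.4872  0.0859 -7.2005] w 0.0124
to [ 0.5645 -0.2693  0.112 ] shares [ 2.22 -0.16 -0.31] spin 0.0873889252977178
```

Call:
servo_tool:
  deltas:
    - [-1,[0.5,-0.05,-0.2],0.1]
    - [-1,[0.5,-0.05,-0.1],0]
    - [-1,[0.3,-0.05,0],0]
    - [-1,[0.1,0,0],0]
    - [-1,[0,0,0],0]

```text
clock: 17.3
eef_pos: [0.5636, -0.2677, 0.131]
ee_rot: [1.517, 1.545, 2.975]
contact_force: [-0.5, 0.7, -6.9]
width: 0.0126
```

```bash
python3 - <<'E'
from h import *
go((.5645,-.2693,.112),np.pi/2-.1135)
for n in("side","top"):
    im=imaging.get_image(n)[:,:,::-1]
    im=im[130:250,290:410] if n=="side" else im[180:325,340:490]
    cv2.imwrite(f"pics/{n}9.png",cv2.resize(im,None,fx=5,fy=5,interpolation=cv2.INTER_CUBIC))
E
```

```text
t 17.3 tcp [ 0.5636 -0.2677  0.131 ] zyaw 1.458 tilt [-0.025  0.004] F [-0.4588  0.7331 -6.9062] w 0.0126
to [ 0.5645 -0.2693  0.112 ] shares [ 0.63 -0.05 -0.05] spin 0.007056074164253356
```

View pics/side9.png

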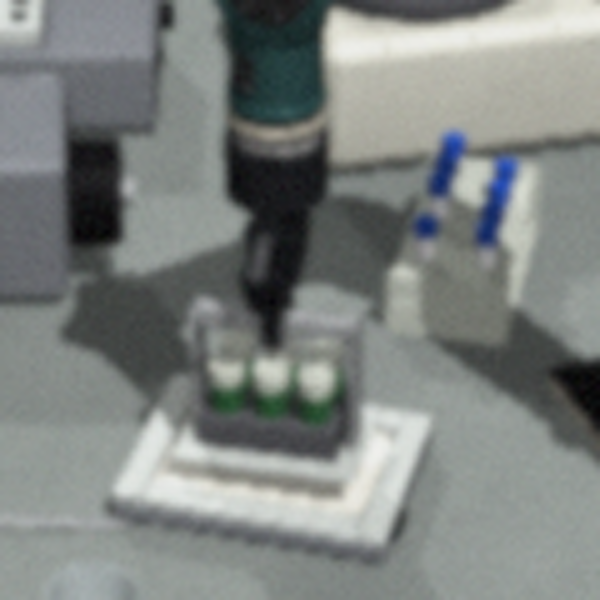

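View pics/top9.png

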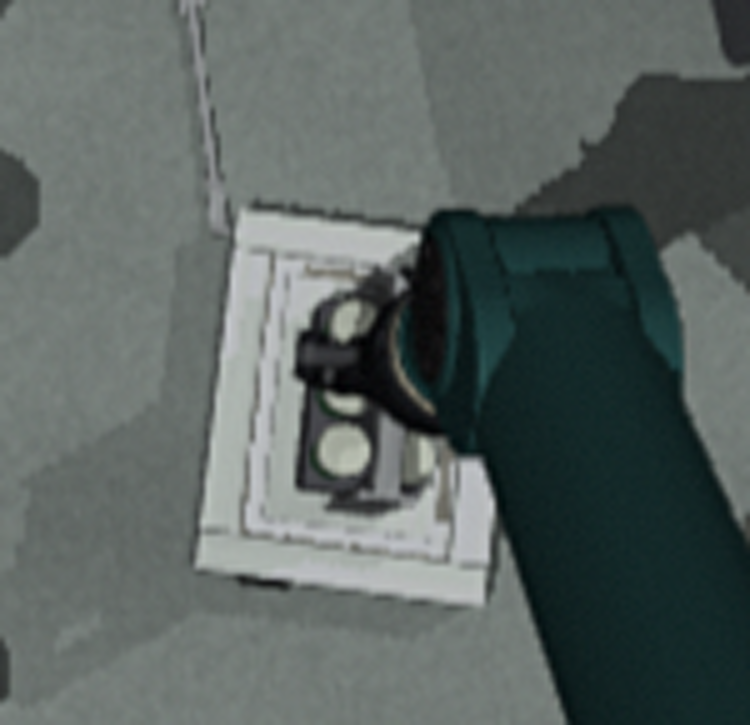

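Call:
servo_tool:
  deltas:
    - [-1,[0.2,-0.02,-0.05],0]
    - [-1,[0.2,0,0],0]
    - [-1,[0.15,0,0],0]
    - [-1,[0.05,0,0],0]
    - [-1,[0,0,0],0]

```text
clock: 17.9
eef_pos: [0.5659, -0.2697, 0.1145]
ee_rot: [1.576, 1.551, 3.034]
contact_force: [0.5, -0.0, -7.3]
width: 0.0126
```

```bash
python3 - <<'E'
from h import *
go((.5645,-.2693,.1057),np.pi/2-.1135);print(r.sense()["wrist_torque"])
E
```

```text
t 17.9 tcp [ 0.5659 -0.2697  0.1145] zyaw 1.458 tilt [-0.02   0.002] F [ 0.5243 -0.0374 -7.2747] w 0.0126
to [ 0.5645 -0.2693  0.1057] shares [0.29 0.04 0.01] spin 0.007416831187896378
[-0.013  -0.051  -0.0228]
```

Call:
servo_tool:
  deltas:
    - [-1,[0.1,0,0],0]
    - [-1,[0.06,0,0],0]
    - [-1,[0.06,0,0],0]
    - [-1,[0.04,0,0],0]
    - [-1,[0,0,0],0]

```text
clock: 18.4
eef_pos: [0.5661, -0.2699, 0.1078]
ee_rot: [1.631, 1.552, 3.088]
contact_force: [0.2, 0.6, -6.6]
width: 0.0128
```

```bash
python3 - <<'E'
from h import *
go((.5645,-.2693,.1057),np.pi/2-.1135);print(r.sense()["wrist_torque"])
E
```

```text
t 18.4 tcp [ 0.5661 -0.2699  0.1078] zyaw 1.458 tilt [-0.019  0.001] F [ 0.1576  0.5651 -6.6114] w 0.0128
to [ 0.5645 -0.2693  0.1057] shares [0.07 0.05 0.01] spin 0.00564125729328957
[ 0.094  -0.1995 -0.0224]
```

Call:
servo_tool:
  deltas:
    - [-1,[0.04,0,0],0]
    - [-1,[0.03,0,0],0]
    - [-1,[0.03,0,0],0]
    - [-1,[0,0,0],0]
    - [-1,[0,0,0],0]

```text
clock: 18.9
eef_pos: [0.5659, -0.2699, 0.1075]
ee_rot: [1.724, 1.552, -3.101]
contact_force: [-3.2, 0.5, -0.3]
width: 0.0128
```

```bash
python3 - <<'E'
from h import *
state();print(r.sense()["wrist_torque"])
E
```

```text
t 18.9 tcp [ 0.5659 -0.2699  0.1075] zyaw 1.458 tilt [-0.019 -0.001] F [-3.2121  0.4997 -0.3207] w 0.0128
[0.2392 0.4181 0.0623]
```

Call:
servo_tool:
  deltas:
    - [-1,[0.03,0,0],0]
    - [-1,[0.03,0,0],0]
    - [-1,[0.03,0,0],0]
    - [-1,[0,0,0],0]
    - [-1,[0,0,0],0]
  newtons: 20

```text
clock: 19.4
eef_pos: [0.5659, -0.2699, 0.1075]
ee_rot: [1.796, 1.551, -3.03]
contact_force: [-2.6, -0.7, 1.3]
width: 0.0124
```

```bash
python3 - <<'E'
from h import *
state();print(r.sense()["wrist_torque"])
for n in("side",):
    im=imaging.get_image(n)[:,:,::-1]
    im=im[170:250,300:400]
    cv2.imwrite(f"pics/{n}10.png",cv2.resize(im,None,fx=7,fy=7,interpolation=cv2.INTER_CUBIC))
E
```

```text
t 19.4 tcp [ 0.5659 -0.2699  0.1075] zyaw 1.457 tilt [-0.02  -0.002] F [-2.5788 -0.6576  1.2766] w 0.0124
[0.2535 0.4325 0.0264]
```

View pics/side10.png

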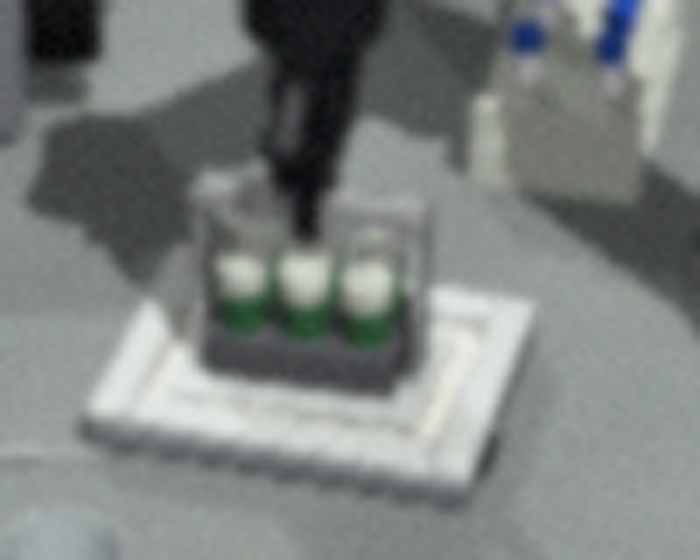

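Call:
servo_tool:
  deltas:
    - [-1,[0.1,0,0],0]
    - [-1,[0.1,0,0],0]
    - [-1,[0.1,0,0],0]
    - [-1,[0,0,0],0]
    - [-1,[0,0,0],0]

```text
clock: 19.95
eef_pos: [0.565, -0.2697, 0.1068]
ee_rot: [1.98, 1.547, -2.847]
contact_force: [-3.0, -0.6, -2.3]
width: 0.0131
```

```bash
python3 - <<'E'
from h import *
state();print(r.sense()["wrist_torque"])
E
```

```text
t 19.95 tcp [ 0.565  -0.2697  0.1068] zyaw 1.457 tilt [-0.023 -0.007] F [-3.0257 -0.5769 -2.3229] w 0.0131
[ 0.2018  0.3242 -0.0081]
```

Call:
servo_tool:
  deltas:
    - [-1,[0.1,0,0],0]
    - [-1,[0.12,0,0],0]
    - [-1,[0.12,0,0],0]
    - [-1,[0.05,0,0],0]
    - [-1,[0,0,0],0]

```text
clock: 20.45
eef_pos: [0.565, -0.2696, 0.1069]
ee_rot: [2.154, 1.542, -2.674]
contact_force: [-1.3, 1.2, -3.3]
width: 0.0126
```

```bash
python3 - <<'E'
from h import *
state();print(r.sense()["wrist_torque"])
E
```

```text
t 20.45 tcp [ 0.565  -0.2696  0.1069] zyaw 1.455 tilt [-0.025 -0.013] F [-1.2741  1.2206 -3.2729] w 0.0126
[0.5421 0.0756 0.0976]
```

Call:
servo_tool:
  deltas:
    - [-0.68,[0,0,0],0]
    - [-0.65,[0,0,0],0]
    - [-0.6,[0,0,0],0]
    - [-0.5,[0,0,0],0]
    - [-0.3,[0,0,0],0]

```text
clock: 20.95
eef_pos: [0.5673, -0.2707, 0.1052]
ee_rot: [2.216, 1.545, -2.612]
contact_force: [0.0, 0.0, 0.8]
width: 0.0298
```

```bash
python3 - <<'E'
from h import *
state();print(r.sense()["wrist_torque"])
E
```

```text
t 20.95 tcp [ 0.5673 -0.2707  0.1052] zyaw 1.455 tilt [-0.022 -0.013] F [0.0393 0.0022 0.8141] w 0.0298
[ 0.0005 -0.0029  0.004 ]
```

Call:
servo_tool:
  deltas:
    - [0.2,[0,0,0],0]
    - [0.4,[-0.3,0,0],0]
    - [0.4,[-0.6,0,0],0]
    - [0.4,[-1,0,0],0]
    - [0.4,[-1,0,0],0]

```text
clock: 21.45
eef_pos: [0.5667, -0.2686, 0.1914]
ee_rot: [1.972, 1.539, -2.856]
contact_force: [-0.2, -0.8, 0.1]
width: 0.0596
```

Call:
servo_tool:
  deltas:
    - [0.4,[-1,0,0],0]
    - [0.4,[-1,0,0],0]
    - [0.4,[-0.5,0,-0.8],0]
    - [0.4,[0,0,-1],0]
    - [0.4,[0,0,-1],0]

```text
clock: 21.95
eef_pos: [0.5653, -0.3458, 0.2816]
ee_rot: [2.313, 1.552, -2.501]
contact_force: [-0.6, 0.7, -0.6]
width: 0.0594
```

Call:
servo_tool:
  deltas:
    - [0.4,[0,0,-1],0]
    - [0.4,[0,0,-1],0]
    - [0.4,[0,0,-0.5],0]
    - [0.4,[0,0,0],0]
    - [0.4,[0,0,0],0]

```text
clock: 22.45
eef_pos: [0.5562, -0.427, 0.2865]
ee_rot: [2.572, 1.552, -2.248]
contact_force: [-0.9, 0.8, -0.2]
width: 0.0597
```

```bash
python3 - <<'E'
from h import *
state()
for n in("side","top"):
    im=imaging.get_image(n)[:,:,::-1]; cv2.imwrite(f"pics/{n}11f.png",im)
    im=im[160:250,300:410] if n=="side" else im[190:320,340:470]
    cv2.imwrite(f"pics/{n}11.png",cv2.resize(im,None,fx=6 if n=="side" else 4.5,fy=6 if n=="side" else 4.5,interpolation=cv2.INTER_CUBIC))
E
```

```text
t 22.45 tcp [ 0.5562 -0.427   0.2865] zyaw 1.463 tilt [-0.012 -0.015] F [-0.856   0.8283 -0.2217] w 0.0597
```

View pics/side11.png

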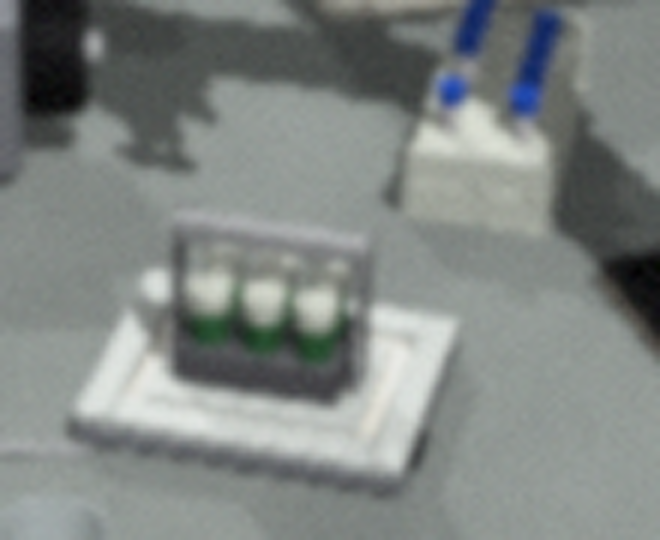

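View pics/top11.png

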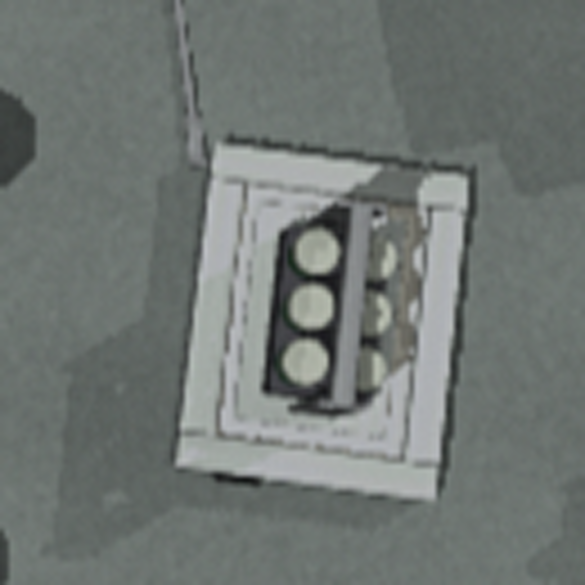

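View pics/top11f.png

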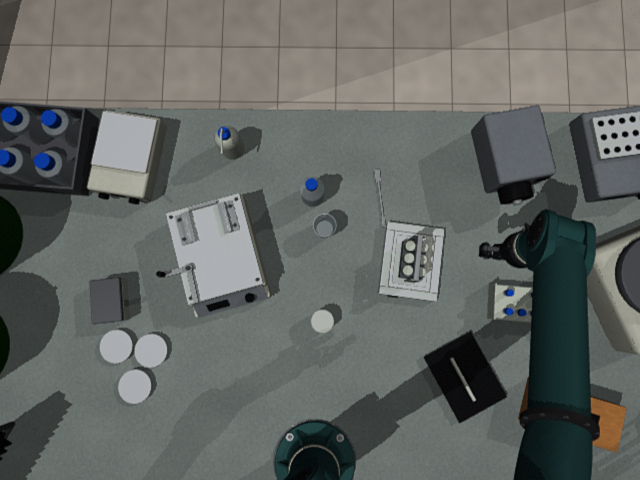

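```bash
python3 - <<'E'
from h import *
# quick check: bar line vs. plate, top view
tc=lambda p:((p[0]+.5)/4.5-.5+340,(p[1]+.5)/4.5-.5+190)
a=onz("top",tc((362,205)),.133);b=onz("top",tc((343,405)),.133);print("bar mid",(a+b)/2,"yaw",np.arctan2(*(a-b)[[1,0]]))
s,_=state();print(s["joint_vel"]);print(r.hand_in())
E
```

```text
bar mid [ 0.5624 -0.2704  0.133 ] yaw -0.10506532190200979
t 22.55 tcp [ 0.5564 -0.4263  0.2865] zyaw 1.465 tilt [-0.012 -0.015] F [-0.1964  1.3954 -0.7504] w 0.0598
[-0.0086 -0.0018 -0.0069  0.0026  0.0004 -0.0011  0.0027]
the job is handed in; nothing more can be done
None
```

The job is done and handed in at 22.55 s; the vial carrier sits flat inside the light plate's frame.

- **Latch:** I swung the lever until it met its stop, at about 1.6 rad. A push of about 5 N there did not move it further, and the picture shows its stop arm beside the carrier's way.
- **Drawing out:** The carrier came straight forward about 100 mm, against no more than about 4.5 N of drag and almost no side force. A picture showed its rear edge clear of the rails before I lifted it.
- **Carry and set-down:** I carried it upright, lowered it until the pane took its weight, eased the grip, then let go and backed away.

**Last checks**
- In the final pictures the carrier stands upright and level, with clear margins on all sides of the frame.
- The other bench items look to be where they started. The arm hides part of the tube rack in the top view.
- Force readings on the free gripper were about 1 N.
- From the top view, the handle's middle is at (0.562, -0.270) with a yaw of -0.105. The plate's centre, from both views, is about (0.563, -0.270) with a yaw of -0.113, so they agree to a few millimetres.

**Disagreements**
- The two cameras disagreed by about 5 mm in y. I used a value between them for the plate.
- The tool leaned about 0.02 rad at set-down, so one end of the carrier touched first. I pressed gently to level it before letting go.

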